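Jack up the optical breadboard and hold it

ROBOT

A 7-joint arm with a two-finger parallel gripper is mounted at the origin on the work surface. World frame = base frame: x ahead of the robot, y to its left, z up, the work surface at z = 0. Lengths are in mm, angles in rad, forces in N, time in s.
With the tool pointing down it reaches from about 425 to 875 mm from the base axis. Payload 4.7 kg.
Tool frame: the origin (TCP) lies midway between the tips of the shut fingers; the grasp point (between the pads) lies 19 mm behind it; z points along the fingers, y is the direction in which the jaws open and shut (so a half turn about z gives the same grasp; the last joint's range is limited). The gripper opens to 85 mm and grips with 20 to 120 N. Pads are 22 mm wide; open, the fingers measure 114 mm over their backs; the gripper's body (76 mm by 85 mm) begins 54 mm behind the grasp point. The pads swing forward as they close: fully open they stand 13 mm farther back than shut.
Start: joints at [-1.15, 0.321, -0.07, 1.45, 0.023, 1.371, -0.057], TCP at [257.215, 596.963, 231.349] pointing down, gripper open.
Joint ranges: [-2.86, 2.86], [-0.3, 2.09], [-1.38, 1.24], [0.06, 2.45], [-1.56, 4.7], [0.09, 2.05], [-2.69, 2.69]. Speed limits (rad/s): [2.57, 2.57, 3.14, 3.14, 3.14, 3.14, 3.14].

INTERFACE

Orientations are given as a unit quaternion [w, x, y, z].
In Python, from workcell import readout, optics, order gives the robot as it stands.
- The arm moves only by the tool play_rows, never from a script. Its argument "moves" is a list of rows, each an object of numbers: "rx", "ry", "rz": the turn, a rotation vector about the tool's x, y, z in degrees; "tx", "ty", "tz": the shift along the tool's x, y, z in mm; "gripper": the opening, from 0 (shut) to 1 (fully open). In form: [{"rx": .., "ry": .., "rz": .., "tx": .., "ty": .., "tz": .., "gripper": ..}, ...]. A call has exactly 5 rows; each row shifts and turns the pose as measured when the row begins, along the tool's axes as they then stand; what a row does not reach is not made up. A row lasts 1/10 s, in which the tool goes at most 50 mm and 8.59 degrees, less where a joint would pass 70% of its speed; a pose out of reach is approached as far as the arm can. A call with a gripper value outside its range is refused whole. The fingers move at their own pace and stop on an object; the grip force is fixed at half the most. Time passes only in rows, so rows that do not move let the fingers close, or fill a call up. It gives the time, the measured TCP pose, the force and the opening at its end, in the units of the state.
- readout.read_state(): the state, without advancing time (a new reading comes with each control period).
- optics.snapshot(name): name is "scene" or "top" or "wrist"; returns (picture, depth): 480x640x3 uint8, red, green, blue; 480x640 float32, mm along the optical axis (not along the pixel's ray), 0 where there is no reading.
- optics.get_calibration(name): a dict with "camera_matrix" (3x3 intrinsics, pixels), "xyz" and "attitude" of the camera in the world. Camera axes: x right, y down, z forward; pixel columns grow to the right and rows downward; lengths in mm; the calibration is good to about 2 mm. A picture is of the moment at which its call begins: read the wrist's pose just before it. get_calibration takes no time and is no camera call; for the wrist camera it gives the pose at the moment of the call.
- order.close_job(): hands the job in, once; it reports no verdict.
The state is a dict: "time_s": time; "joints": joint angles; "joint_velocities": joint speeds; "joint_efforts": joint torques, N m; "position": TCP position; "ee_rot": TCP orientation; "contact_force": force on the tool from outside, world axes, zero at the start; "ft_torque": the same for the moment, N m; "opening": opening from 0.0 (shut) to 1.0 (fully open).
Only numpy, scipy, OpenCV 4.12 (cv2) and the standard library are available. Lean on these libraries where they do the work, as an engineer would, in place of code of your own. Each camera call takes 0.05 s, during which the arm holds its last target. There are 200 camera calls.

TASK

The front edge of the optical breadboard has to be held up with the small lever jack so that a colleague can change its front feet: stand the jack flat on the bench with its saddle centred under the pad of the round-ended lift lug, and let go of it. Pump the handle fully down as a trial lift and let it come all the way up again so that the board is back down, then press the handle fully down again and finish while still holding it down, with the board carried by the jack alone. Do not push or lift the board with the robot itself, do not tip the jack over, and leave the other things on the bench where they are.

Things in the scene. Friction and masses are not known exactly. Their poses are not given: they have to be found in the camera images.
- board_front (a point): Aluminium breadboard with a hole grid, 220 mm deep, 320 wide, 13 thick; microscope on its left half, two lens mounts on its right. Hinged along its rear edge; front on two rubber feet (28 mm dia.) 200 mm before the hinge, 140 mm either side. This point: middle of the front edge, underside (50 mm up); x to the rear, y left, z up. Lifting at the lug takes about 9 to 14 N.
- lift_pad (a point): Lift point: centre of the lower face of the rubber pad (24 mm dia.) under the round-ended steel lug (44 mm wide) on the board's front edge, right of the middle; a raised dark disc (22 mm dia.) on the lug marks it. 25 mm before the board's edge, 22 mm behind the lug's end; 44 mm up (lug's top 60, disc 65), 64 when jacked. The square plate left of the middle is no lift point. Axes as the board's.
- jack: Small grey lever jack, loose, about 0.85 kg. Origin: underside of base; x from the handle end to the saddle end, y left, z up. Base 190 x 70 x 8 mm, x -130 to +60. Saddle at x = +35. Upright post 30 (x) by 24 (y) mm at x = -30, top at 108 mm, the place to grip it. Handle pivot at x = -45, z = 60, handle sloping up towards -x. Saddle end goes under the lug, the post stays before it.
- jack_grip (a point): Centre of the part of the jack's post to grip, 80 mm above the base's underside, at jack x = -30 mm, y = 0. Axes as the jack's.
- saddle_top (a point): Centre of the upper face of the jack's round saddle: jack x = +35 mm, y = 0, 34 mm above the base's underside when down (10 mm below the pad), 64 mm when fully pumped; it rises in proportion to the handle's travel. Axes as the jack's.
- handle_pad (a point): Centre of the upper face of the grey plastic grip at the end of the jack's handle (44 mm long, 30 mm wide, 12 mm thick), 130 mm from the pivot along the handle and 6 mm above the handle's centre line. About 118 mm above the bench with the handle up and about 49 mm with it fully down.
- handle (a joint): Angle of the jack's handle, rad: 0 up (sloping 0.42 rad above level), 0.55 fully down at its stop (0.13 rad below level). A spring and the load push it back up when it is let go; it takes 2 N at the grip when free and up to about 11 N with the board on it.
- saddle: The jack's round steel saddle, 36 mm diameter, 6 mm thick; origin at the centre of its lower face.
- controller: Bystander: white control box with red buttons, 110 x 160 x 45 mm, origin at its underside.
- calculator: Bystander: black pocket calculator, 150 x 75 x 14 mm, lying flat, origin at its underside.
- post_holder: Bystander: aluminium optical post holder, foot 75 x 25 mm, 90 mm high, origin at its underside.
- driver: Bystander: screwdriver lying on the bench, about 200 mm long.
- lens_jar: Bystander: glass jar, 56 mm diameter, 60 mm high, origin at its underside.
- tissue_box: Bystander: cardboard box, 90 x 120 x 50 mm, origin at its underside.
- filter_wheel: Bystander: dark filter wheel lying flat, 80 mm diameter, 28 mm high, origin at its underside.

How it is judged (in metres and radians):
On the way, in this order (a step that is already met when the one before it is completed fails the run):
1. the jack stands flat on the bench, let go, with its saddle centred under the lift pad and the board still down (horizontal distance between saddle_top and lift_pad below 0.011 m and height (world z) of jack below 0.004 m and angle between jack's own z axis and vertical below 0.06 rad and linear speed of jack below 0.02 m/s and not (contact force between any of the arm, the fingers and jack above 0.3 N) and value of joint handle below 0.06 rad and height (world z) of lift_pad below 0.047 m), for 0.2 s.
2. trial lift: the handle is pumped down and the jack raises the board (horizontal distance between saddle_top and lift_pad below 0.011 m and value of joint handle above 0.46 rad and height (world z) of lift_pad above 0.056 m and contact force between saddle and board above 2 N), for 0.1 s.
3. the handle is let up again and the board is back down (value of joint handle below 0.08 rad and height (world z) of lift_pad below 0.047 m), for 0.1 s.
At the end, for the whole second after the job is handed in: Robot holds the handle down (over 0.46 of 0.55 rad, over 1 N, still); the lift pad is 12 mm or more above rest and bears on the saddle (over 2 N), centred within 11 mm; the jack stands flat (4 mm, 0.06 rad); the robot does not touch the board (all of step 2 and height (world z) of jack below 0.004 m and angle between jack's own z axis and vertical below 0.06 rad and contact force between any of the arm, the fingers and handle above 1 N and not (contact force between any of the arm, the fingers and board above 0.5 N) and velocity of joint handle between -0.1 and 0.1 rad/s); the arm keeps its last pose, push and grip.
It fails at once if the robot pushes or lifts the board itself (over 2 N) (contact force between any of the arm, the fingers and board above 2 N).
It fails at once if the jack is tipped over (more than 0.5 rad) (angle between jack's own z axis and vertical above 0.5 rad).
It fails at once if another thing on the bench is moved more than 30 mm (distance of any of controller, calculator, post_holder, driver, lens_jar, tissue_box, filter_wheel from where it was at the start of the episode above 0.03 m).
It also fails if it takes over 67 s, if anything falls off the work surface, if the arm or the gripper's body presses on something with over 40 N, if the wrist force passes 120 N, or if a joint passes its speed limit or range.

## Working session

There is one attempt and no reset: what is moved stays moved. The work goes in short steps, Python scripts to look and compute and a tool call to move; the robot and the scene stay as the last step left them, time stands still between calls to the robot, and variables do not carry over. Pictures are saved under pics/ and viewed, about 8 in all and at most 12, crops included, and the job is handed in when it is done.

Besides the shell and the picture viewer there is one more tool, called after ">>>" by a JSON object that holds its "name" and its "arguments", one argument or row to a line. play_rows: Moves the arm, as the interface text tells. Its arguments: {"type":"object","properties":{"moves":{"type":"array","items":{"type":"object","properties":{"rx":{"type":"number"},"ry":{"type":"number"},"rz":{"type":"number"},"tx":{"type":"number"},"ty":{"type":"number"},"tz":{"type":"number"},"gripper":{"type":"number"}}}}},"required":["moves"]}

```bash
ls; mkdir -p pics; python3 - <<'E'
from workcell import readout, optics
import cv2, numpy as np
print(readout.read_state())
for n in ("scene","top"):
    p,d=optics.snapshot(n); c=optics.get_calibration(n); print(n,c)
    cv2.imwrite(f"pics/{n}0.png",p[:,:,::-1]); np.savez(f"{n}0.npz",p=p,d=d)
E
```

```text
pics
{'time_s': 0.0, 'joints': array([-1.14992902,  0.32183147, -0.07006544,  1.45167972,  0.02260401,
        1.37081114, -0.05690599]), 'joint_velocities': array([-3.65386532e-04,  5.47841638e-04,  6.22004583e-04, -1.46794130e-03,
        2.44072090e-03,  4.91681635e-05, -2.50784821e-04]), 'joint_efforts': array([ 9.90417902e-05, -4.93589294e+01, -3.81832598e-01, -3.14318705e+01,
        1.29465907e-02,  1.15376723e-02,  8.66808961e-06]), 'position': array([257.00982749, 596.43736785, 230.21549225]), 'ee_rot': array([-1.42309162e-04,  2.01980778e-01,  9.79389004e-01, -9.61048686e-04]), 'contact_force': array([ 0.63148   , -0.13359371,  0.4599815 ]), 'ft_torque': array([ 0.00197281, -0.01999429, -0.02511015]), 'opening': 1.0019464668402283}
scene {'camera_matrix': array([[457.09684886,   0.        , 322.4537962 ],
       [  0.        , 457.09684886, 248.62398548],
       [  0.        ,   0.        ,   1.        ]]), 'xyz': array([911.20625079, 562.49873616, 882.32222103]), 'attitude': array([-0.10314777,  0.26142709,  0.89382012, -0.34943097])}
top {'camera_matrix': array([[547.69247662,   0.        , 314.03457275],
       [  0.        , 547.69247662, 236.77083752],
       [  0.        ,   0.        ,   1.        ]]), 'xyz': array([ 396.81142071,  -47.6435864 , 1466.00599848]), 'attitude': array([ 0.03124106, -0.70186771,  0.71080111, -0.03416849])}
```

View pics/scene0.png

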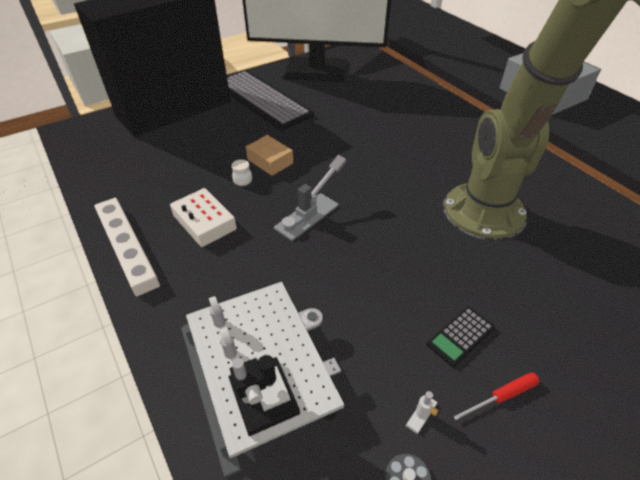

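View pics/top0.png

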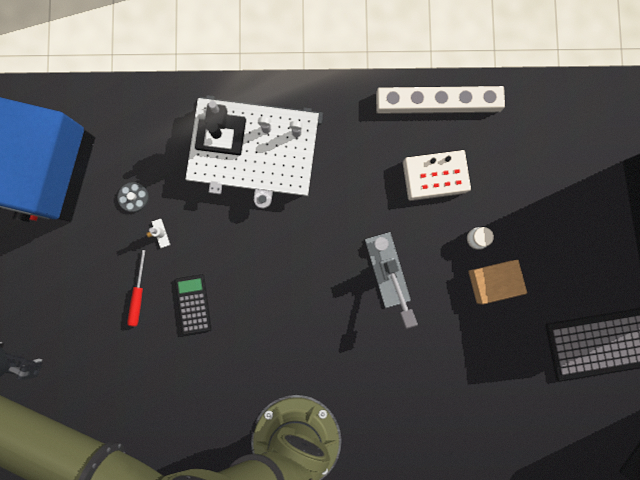

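The top view shows the jack at about (387,270), with its saddle at (382,243) and grip at (408,318). The lug is at (263,199), the board's front corners are at (187,179) and (308,194), and the decoy square plate is at (215,187).

```bash
cat > h.py <<'E'
import numpy as np, cv2
from scipy.spatial.transform import Rotation as R
from workcell import readout, optics
def Rq(q): return R.from_quat([q[1],q[2],q[3],q[0]]).as_matrix()
def ray(c,u,v,z):
    K=c["camera_matrix"]; d=Rq(c["attitude"])@np.linalg.inv(K)@np.array([u,v,1.]); o=c["xyz"]
    return o+d*(z-o[2])/d[2]
def cloud(c,d):
    v,u=np.mgrid[:480,:640]; K=c["camera_matrix"]
    P=np.stack([(u-K[0,2])*d/K[0,0],(v-K[1,2])*d/K[1,1],d],-1)
    return P@Rq(c["attitude"]).T+c["xyz"]
def px(c,P):
    q=Rq(c["attitude"]).T@(np.asarray(P,float)-c["xyz"]); w=c["camera_matrix"]@q; return w[:2]/w[2]
E
python3 - <<'E'
from h import *
for n,bx in (("top",[(345,215,90,120),(170,85,160,135)]),("scene",[(265,150,90,95),(280,295,70,90)])):
    z=np.load(n+"0.npz"); c=optics.get_calibration(n); W=cloud(c,z["d"]); np.save(n+"W.npy",W)
    ims=[]
    for x,y,w,h in bx:
        s=min(400/w,300/h); s=int(s)
        im=cv2.resize(z["p"][y:y+h,x:x+w,::-1],None,fx=s,fy=s,interpolation=cv2.INTER_CUBIC)
        print(n,x,y,s,im.shape)
        f=np.zeros((300,400,3),np.uint8); f[:im.shape[0],:im.shape[1]]=im; ims.append(f)
    if n=="top": a=np.hstack(ims)
    else: cv2.imwrite("pics/crop0.png",np.vstack([a,np.hstack(ims)]))
W=np.load("topW.npy")
for u,v in [(382,243),(391,267),(408,318),(388,300),(263,199),(263,205),(250,170),(215,187),(300,300)]: print(u,v,W[v,u].round(1))
E
```

```text
top 345 215 2 (240, 180, 3)
top 170 85 2 (270, 320, 3)
scene 265 150 3 (285, 270, 3)
scene 280 295 3 (270, 210, 3)
382 243 [ 510.6 -231.9   39. ]
391 267 [ 445.2 -244.2  105.9]
408 318 [ 319.9 -281.   116.4]
388 300 [ 361.5 -248.4    6.1]
263 199 [626.5  76.4  64.8]
263 205 [611.2  76.6  62.6]
250 170 [703.8 110.2  61.3]
215 187 [660.5 201.5  59. ]
300 300 [364.3 -15.   -3.5]
```

View pics/crop0.png

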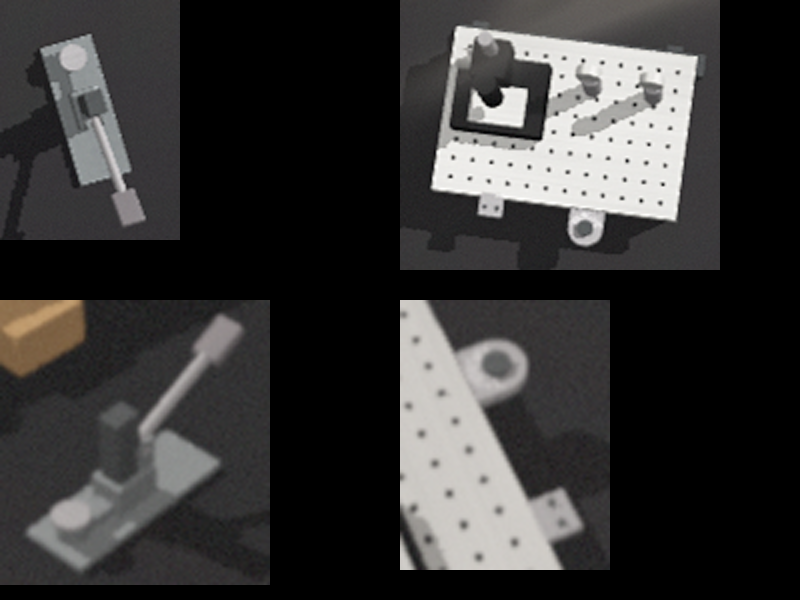

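The crops show the lug's dark disc clearly at top pixel about (261.5,200), the jack's bright saddle at about (381,243), and the dark post top at about (390,267). Next I measure them numerically in both views.

```bash
python3 - <<'E'
from h import *
def blob(n,mask,seed):
    k,l,s,ct=cv2.connectedComponentsWithStats(mask.astype(np.uint8)*1,connectivity=4)
    ok=[i for i in range(1,k) if s[i,4]>8]
    i=min(ok,key=lambda i:np.hypot(*(ct[i]-seed))); return l==i,ct[i],s[i]
def win(sh,x,y,r):
    m=np.zeros(sh,bool); m[y-r:y+r,x-r:x+r]=1; return m
for n,dis,sad in (("top",(262,200),(381,243)),("scene",(312,316),(289,222))):
    z=np.load(n+"0.npz"); c=optics.get_calibration(n); g=cv2.cvtColor(z["p"],cv2.COLOR_RGB2GRAY); W=np.load(n+"W.npy")
    hsv=cv2.cvtColor(z["p"],cv2.COLOR_RGB2HSV)
    print(n,"grays disc",g[dis[1],dis[0]-12:dis[0]+13],"sad",g[sad[1],sad[0]-12:sad[0]+13])
    m,ct,s=blob(n,(g<145)&win(g.shape,*dis,6)&(W[...,2]>45),dis); print("disc",ct,s,ray(c,*ct,65).round(1))
    t=150
    m,ct,s=blob(n,(g>t)&win(g.shape,*sad,14),sad); print("saddle",ct,s,ray(c,*ct,34).round(1))
z=np.load("top0.npz"); c=optics.get_calibration("top"); W=np.load("topW.npy"); g=cv2.cvtColor(z["p"],cv2.COLOR_RGB2GRAY)
reg=np.zeros(g.shape,bool); reg[225:330,355:425]=1
m=reg&(g>85); m,ct,s=blob("top",m,(388,270)); print("jack mask",s)
# base: low
b=m&(W[...,2]<25)
cs=np.argwhere(b)[:,::-1]; P=np.array([ray(c,u,v,8)[:2] for u,v in cs],np.float32)
r=cv2.minAreaRect(P); print("base rect",r, cv2.boxPoints(r).round(1))
gr=reg&(W[...,2]>108)&(g>85)&(np.mgrid[:480,:640][0]>300); q=np.argwhere(gr)[:,::-1].mean(0); print("grip",q,ray(c,*q,118))
# board
bm=(g>170)&(W[...,2]>45)&(W[...,2]<75); r2=np.zeros(g.shape,bool); r2[90:200,175:330]=1
bm=cv2.morphologyEx((bm&r2).astype(np.uint8),cv2.MORPH_CLOSE,np.ones((7,7)))
k,l,s,ct=cv2.connectedComponentsWithStats(bm); i=1+np.argmax(s[1:,4])
E=[]
for u in list(range(192,208))+list(range(225,250))+list(range(280,306)):
    E.append((u,np.argwhere(l[:,u]==i).max()+.5))
E=np.array([ray(c,u,v,63)[:2] for u,v in E]); a,b0=np.polyfit(E[:,1],E[:,0],1); res=E[:,0]-a*E[:,1]-b0
k=abs(res)<3; a,b0=np.polyfit(E[k,1],E[k,0],1); print("front edge x=a*y+b",a,b0,np.degrees(np.arctan(a)),k.sum(),len(k)); 
print("ends",[ray(c,u,v,63).round(1) for u,v in ((187,179),(308,194))])
E
```

```text
top grays disc [ 34  33  34  63 153 202 171 127 110  90  94  95  96  95  94  92 152 195
 192 199 177 105  31  34  36] sad [109  98 108 111  99 128 176 194 189 187 190 190 187 186 184 187 189 190
 185 167 150 153 150 158 127]
disc [261.06060606 199.13636364] [257 195   9   9  66] [626.2  81.4  65. ]
saddle [382.40201005 241.76884422] [375 233  17  18 199] [ 514.2 -233.7   34. ]
scene grays disc [169 178 189 192 190 189 177 129 100  98  97  98  97  97  97  96 101 123
 142 155 169 160 112  64  47] sad [ 54  75 102 125 143 162 171 173 174 174 174 174 171 172 173 173 171 157
 129 117 115 101  90  89  94]
disc [312.18823529 316.36470588] [307 312  11  10  85] [627.8  81.9  65. ]
saddle [288.36458333 220.82291667] [282 216  13  10  96] [ 509.5 -231.1   34. ]
jack mask [ 365  232   53   96 2085]
base rect ((436.4453125, -250.36874389648438), (203.76943969726562, 72.12403869628906), 14.77132797241211) [[ 328.7 -241.5]
 [ 347.1 -311.2]
 [ 544.2 -259.3]
 [ 525.8 -189.5]]
grip [408.9569378  318.11483254] [ 319.68715351 -283.04686164  118.        ]
front edge x=a*y+b 0.14129530332717047 642.169526669781 8.042386165787107 67 67
ends [array([681.7, 273.5,  63. ]), array([638.5, -40.1,  63. ])]
```

```bash
cat >> h.py <<'E'
def Rt(phi):
    a=np.radians(phi); y=np.array([np.cos(a),np.sin(a),0]); z=np.array([0,0,-1.]); return np.stack([np.cross(y,z),y,z],1)
def plan(wps,vmax=40,wmax=7.5,grip=1.0):
    """wps: list of (xyz, phi[, vmax]); prints rows assuming each row is reached"""
    s=readout.read_state(); p=s["position"].copy(); M=Rq(s["ee_rot"]); out=[]
    for w in wps:
        v=w[2] if len(w)>2 else vmax; T=np.array(w[0],float); Q=Rt(w[1])
        rv=R.from_matrix(M.T@Q).as_rotvec(degrees=True)
        n=int(np.ceil(max(np.linalg.norm(T-p)/v,np.linalg.norm(rv)/wmax,1)))
        for i in range(n):
            t=(T-p)/(n-i); rv=R.from_matrix(M.T@Q).as_rotvec(degrees=True)/(n-i)
            l=(M.T@t).round(1); r=rv.round(2)
            out.append((*r,*l)); p=p+M@l; M=M@R.from_rotvec(r,degrees=True).as_matrix()
    print("state",s["position"].round(1),"phi",np.degrees(np.arctan2(*Rq(s["ee_rot"])[1::-1,1])).round(2),"z",Rq(s["ee_rot"])[:,2].round(3),"F",s["contact_force"].round(1),"t",s["time_s"],"op",round(s["opening"],3))
    print("q",s["joints"].round(2))
    while len(out)%5: out.append((0,)*6)
    for i in range(0,len(out),5):
        print("[" + ",".join('{"rx":%g,"ry":%g,"rz":%g,"tx":%g,"ty":%g,"tz":%g,"gripper":%g}'%(*o,grip) for o in out[i:i+5])+"]")
E
python3 -c "
from h import *
plan([((470,220,230),18),((448.7,-249,230),-75.2)])"
```

```text
state [257.  596.5 230.3] phi 66.7 z [-0.001 -0.002 -1.   ] F [-1.   0.4  0.1] t 0.1 op 1.006
q [-1.15  0.32 -0.07  1.45  0.02  1.37 -0.06]
[{"rx":-0.01,"ry":0,"rz":4.43,"tx":-31.3,"ty":-23.8,"tz":0.1,"gripper":1},{"rx":-0.01,"ry":0,"rz":4.43,"tx":-33.1,"ty":-21.3,"tz":0.1,"gripper":1},{"rx":-0.01,"ry":0.01,"rz":4.43,"tx":-34.6,"ty":-18.7,"tz":0.1,"gripper":1},{"rx":-0.01,"ry":0,"rz":4.43,"tx":-35.9,"ty":-15.9,"tz":0,"gripper":1},{"rx":-0.01,"ry":0,"rz":4.43,"tx":-37.1,"ty":-13.1,"tz":0,"gripper":1}]
[{"rx":-0.01,"ry":0.01,"rz":4.42,"tx":-38,"ty":-10.2,"tz":0.1,"gripper":1},{"rx":-0.01,"ry":0,"rz":4.43,"tx":-38.6,"ty":-7.3,"tz":0,"gripper":1},{"rx":-0,"ry":0.01,"rz":4.42,"tx":-39.1,"ty":-4.2,"tz":0,"gripper":1},{"rx":-0.01,"ry":0,"rz":4.43,"tx":-39.3,"ty":-1.2,"tz":0.1,"gripper":1},{"rx":-0,"ry":0.01,"rz":4.42,"tx":-39.3,"ty":1.8,"tz":0,"gripper":1}]
[{"rx":-0.01,"ry":0,"rz":4.43,"tx":-39,"ty":4.9,"tz":0.1,"gripper":1},{"rx":0,"ry":0,"rz":7.17,"tx":-33.8,"ty":-12.7,"tz":-0,"gripper":1},{"rx":0,"ry":0,"rz":7.17,"tx":-35.1,"ty":-8.4,"tz":-0,"gripper":1},{"rx":0,"ry":0,"rz":7.17,"tx":-35.9,"ty":-3.9,"tz":-0,"gripper":1},{"rx":0,"ry":0,"rz":7.17,"tx":-36.1,"ty":0.6,"tz":-0,"gripper":1}]
[{"rx":0,"ry":0,"rz":7.17,"tx":-35.8,"ty":5.1,"tz":-0,"gripper":1},{"rx":0,"ry":0,"rz":7.17,"tx":-34.8,"ty":9.5,"tz":-0,"gripper":1},{"rx":0,"ry":0,"rz":7.17,"tx":-33.4,"ty":13.8,"tz":-0,"gripper":1},{"rx":0,"ry":0,"rz":7.17,"tx":-31.4,"ty":17.8,"tz":-0,"gripper":1},{"rx":0,"ry":0,"rz":7.17,"tx":-29,"ty":21.6,"tz":-0,"gripper":1}]
[{"rx":0,"ry":0,"rz":7.17,"tx":-26,"ty":25.1,"tz":-0,"gripper":1},{"rx":0,"ry":0,"rz":7.17,"tx":-22.7,"ty":28.1,"tz":-0,"gripper":1},{"rx":0,"ry":0,"rz":7.16,"tx":-19,"ty":30.7,"tz":-0,"gripper":1},{"rx":0,"ry":0,"rz":7.17,"tx":-15,"ty":32.8,"tz":-0,"gripper":1},{"rx":0,"ry":0,"rz":0,"tx":0,"ty":0,"tz":0,"gripper":1}]
```

>>> {"name": "play_rows", "arguments": {
  "moves": [
    {"rz":4.5,"tx":-31,"ty":-24,"gripper":1},
    {"rz":4.5,"tx":-33,"ty":-21,"gripper":1},
    {"rz":4.5,"tx":-35,"ty":-19,"gripper":1},
    {"rz":4.5,"tx":-36,"ty":-16,"gripper":1},
    {"rz":4.5,"tx":-37,"ty":-13,"gripper":1}
  ]
}}

```text
invalid input at $.moves[0]: expected keys rx, ry, rz, tx, ty, tz, gripper
```

>>> {"name": "play_rows", "arguments": {
  "moves": [
    {"rz":4.5,"tx":-38,"ty":-10,"gripper":1},
    {"rz":4.5,"tx":-39,"ty":-7,"gripper":1},
    {"rz":4.5,"tx":-39,"ty":-4,"gripper":1},
    {"rz":4.5,"tx":-39,"ty":-1,"gripper":1},
    {"rz":4.5,"tx":-39,"ty":2,"gripper":1}
  ]
}}

```text
invalid input at $.moves[0]: expected keys rx, ry, rz, tx, ty, tz, gripper
```

```bash
python3 -c "
from h import *
plan([((470,180,230),14),((448.7,-249,230),-75.2)])"
```

```text
state [257.  596.5 230.3] phi 66.7 z [-0.001 -0.002 -1.   ] F [-1.   0.4  0.1] t 0.1 op 1.006
q [-1.15  0.32 -0.07  1.45  0.02  1.37 -0.06]
[{"rx":-0.01,"ry":0,"rz":4.39,"tx":-30,"ty":-24.9,"tz":0.1,"gripper":1},{"rx":-0.01,"ry":0,"rz":4.39,"tx":-31.8,"ty":-22.5,"tz":0.1,"gripper":1},{"rx":-0.01,"ry":0,"rz":4.39,"tx":-33.5,"ty":-20,"tz":0.1,"gripper":1},{"rx":-0.01,"ry":0.01,"rz":4.39,"tx":-34.9,"ty":-17.3,"tz":0.1,"gripper":1},{"rx":-0.01,"ry":0,"rz":4.39,"tx":-36.1,"ty":-14.6,"tz":0,"gripper":1}]
[{"rx":-0.01,"ry":0,"rz":4.39,"tx":-37.2,"ty":-11.8,"tz":0,"gripper":1},{"rx":-0,"ry":0.01,"rz":4.39,"tx":-37.9,"ty":-9,"tz":0,"gripper":1},{"rx":-0.01,"ry":0,"rz":4.39,"tx":-38.5,"ty":-6,"tz":0,"gripper":1},{"rx":-0,"ry":0.01,"rz":4.39,"tx":-38.9,"ty":-3,"tz":0.1,"gripper":1},{"rx":-0.01,"ry":0,"rz":4.4,"tx":-39,"ty":-0.1,"tz":0,"gripper":1}]
[{"rx":-0,"ry":0.01,"rz":4.39,"tx":-38.9,"ty":2.9,"tz":0,"gripper":1},{"rx":-0.01,"ry":0,"rz":4.4,"tx":-38.5,"ty":5.9,"tz":0.1,"gripper":1},{"rx":0,"ry":0,"rz":7.43,"tx":-34.3,"ty":-10.4,"tz":0,"gripper":1},{"rx":0,"ry":-0,"rz":7.43,"tx":-35.3,"ty":-5.8,"tz":0,"gripper":1},{"rx":0,"ry":-0,"rz":7.43,"tx":-35.8,"ty":-1.2,"tz":0,"gripper":1}]
[{"rx":0,"ry":-0,"rz":7.43,"tx":-35.6,"ty":3.4,"tz":0,"gripper":1},{"rx":0,"ry":-0,"rz":7.43,"tx":-34.9,"ty":8,"tz":0,"gripper":1},{"rx":0,"ry":-0,"rz":7.44,"tx":-33.6,"ty":12.4,"tz":0,"gripper":1},{"rx":0,"ry":-0,"rz":7.43,"tx":-31.7,"ty":16.7,"tz":0,"gripper":1},{"rx":0,"ry":-0,"rz":7.44,"tx":-29.2,"ty":20.6,"tz":0,"gripper":1}]
[{"rx":0,"ry":-0,"rz":7.43,"tx":-26.3,"ty":24.2,"tz":0,"gripper":1},{"rx":0,"ry":-0,"rz":7.44,"tx":-23,"ty":27.4,"tz":0,"gripper":1},{"rx":0,"ry":-0,"rz":7.43,"tx":-19.3,"ty":30.2,"tz":0,"gripper":1},{"rx":0,"ry":-0,"rz":7.44,"tx":-15.2,"ty":32.4,"tz":0,"gripper":1},{"rx":0,"ry":0,"rz":0,"tx":0,"ty":0,"tz":0,"gripper":1}]
```

All keys are needed.

>>> {"name": "play_rows", "arguments": {
  "moves": [
    {"rx":0,"ry":0,"rz":4.5,"tx":-31,"ty":-24,"tz":0,"gripper":1},
    {"rx":0,"ry":0,"rz":4.5,"tx":-33,"ty":-21,"tz":0,"gripper":1},
    {"rx":0,"ry":0,"rz":4.5,"tx":-35,"ty":-19,"tz":0,"gripper":1},
    {"rx":0,"ry":0,"rz":4.5,"tx":-36,"ty":-16,"tz":0,"gripper":1},
    {"rx":0,"ry":0,"rz":4.5,"tx":-37,"ty":-13,"tz":0,"gripper":1}
  ]
}}

```text
time_s: 0.6
position: [348.9, 423.7, 225.8]
ee_rot: [-0.002, 0.39, 0.921, -0.003]
contact_force: [0.4, 0.3, 0.9]
opening: 0.994
```

>>> {"name": "play_rows", "arguments": {
  "moves": [
    {"rx":0,"ry":0,"rz":4.5,"tx":-38,"ty":-10,"tz":0,"gripper":1},
    {"rx":0,"ry":0,"rz":4.5,"tx":-39,"ty":-7,"tz":0,"gripper":1},
    {"rx":0,"ry":0,"rz":4.5,"tx":-39,"ty":-4,"tz":0,"gripper":1},
    {"rx":0,"ry":0,"rz":4.5,"tx":-39,"ty":-1,"tz":0,"gripper":1},
    {"rx":0,"ry":0,"rz":4.5,"tx":-39,"ty":2,"tz":0,"gripper":1}
  ]
}}

```text
time_s: 1.1
position: [445.5, 243.2, 224.1]
ee_rot: [-0.002, 0.569, 0.823, -0.005]
contact_force: [0.9, 0.0, -0.0]
opening: 1.002
```

```bash
python3 -c "
from h import *
plan([((480,180,230),14),((448.7,-249,200),-75.2)])"
```

```text
state [445.5 243.2 224.1] phi 20.68 z [-0.009 -0.006 -1.   ] F [ 0.9  0.  -0. ] t 1.1 op 1.002
q [-0.79  0.03  0.24  1.81 -0.01  1.32 -0.18]
[{"rx":-0.3,"ry":0.07,"rz":3.34,"tx":-35.7,"ty":4.9,"tz":-3,"gripper":1},{"rx":-0.3,"ry":0.07,"rz":3.34,"tx":-35.3,"ty":7.1,"tz":-2.9,"gripper":1},{"rx":0,"ry":0,"rz":7.43,"tx":-34.1,"ty":-11.2,"tz":2.5,"gripper":1},{"rx":0,"ry":0,"rz":7.43,"tx":-35.2,"ty":-6.7,"tz":2.5,"gripper":1},{"rx":0,"ry":-0,"rz":7.43,"tx":-35.8,"ty":-2.1,"tz":2.5,"gripper":1}]
[{"rx":0,"ry":-0,"rz":7.43,"tx":-35.7,"ty":2.6,"tz":2.5,"gripper":1},{"rx":0,"ry":-0,"rz":7.43,"tx":-35.1,"ty":7.2,"tz":2.5,"gripper":1},{"rx":0,"ry":-0,"rz":7.44,"tx":-33.9,"ty":11.7,"tz":2.5,"gripper":1},{"rx":0,"ry":-0,"rz":7.43,"tx":-32.1,"ty":15.9,"tz":2.5,"gripper":1},{"rx":0,"ry":-0,"rz":7.44,"tx":-29.8,"ty":20,"tz":2.5,"gripper":1}]
[{"rx":0,"ry":-0,"rz":7.43,"tx":-26.9,"ty":23.6,"tz":2.5,"gripper":1},{"rx":0,"ry":-0,"rz":7.44,"tx":-23.7,"ty":26.9,"tz":2.5,"gripper":1},{"rx":0,"ry":-0,"rz":7.43,"tx":-19.9,"ty":29.8,"tz":2.5,"gripper":1},{"rx":0,"ry":-0,"rz":7.44,"tx":-16,"ty":32.1,"tz":2.5,"gripper":1},{"rx":0,"ry":0,"rz":0,"tx":0,"ty":0,"tz":0,"gripper":1}]
```

>>> {"name": "play_rows", "arguments": {
  "moves": [
    {"rx":-0.3,"ry":0,"rz":3.5,"tx":-36,"ty":5,"tz":-3,"gripper":1},
    {"rx":-0.3,"ry":0,"rz":3.5,"tx":-35,"ty":7,"tz":-3,"gripper":1},
    {"rx":0,"ry":0,"rz":7.4,"tx":-34,"ty":-11,"tz":2,"gripper":1},
    {"rx":0,"ry":0,"rz":7.4,"tx":-35,"ty":-7,"tz":2,"gripper":1},
    {"rx":0,"ry":0,"rz":7.4,"tx":-36,"ty":-2,"tz":2,"gripper":1}
  ]
}}

```text
time_s: 1.6
position: [471.9, 63.9, 222.9]
ee_rot: [0.002, 0.765, 0.644, -0.001]
contact_force: [-0.4, -0.5, -0.4]
opening: 1.001
```

>>> {"name": "play_rows", "arguments": {
  "moves": [
    {"rx":0,"ry":0,"rz":7.4,"tx":-36,"ty":3,"tz":2,"gripper":1},
    {"rx":0,"ry":0,"rz":7.4,"tx":-35,"ty":7,"tz":2,"gripper":1},
    {"rx":0,"ry":0,"rz":7.4,"tx":-34,"ty":12,"tz":2,"gripper":1},
    {"rx":0,"ry":0,"rz":7.4,"tx":-32,"ty":16,"tz":2,"gripper":1},
    {"rx":0,"ry":0,"rz":7.4,"tx":-30,"ty":20,"tz":2,"gripper":1}
  ]
}}

```text
time_s: 2.1
position: [449.6, -122.2, 211.9]
ee_rot: [0.001, 0.935, 0.355, -0.001]
contact_force: [0.1, 0.2, -1.0]
opening: 0.999
```

```bash
python3 -c "
from h import *
plan([((448.7,-249,200),-75.2)])"
```

```text
state [ 449.6 -122.2  211.9] phi -48.43 z [-0.001 -0.003 -1.   ] F [ 0.1  0.2 -1. ] t 2.1 op 0.999
q [-0.41 -0.1   0.59  1.93  0.06  1.29 -0.69]
[{"rx":0.03,"ry":0.04,"rz":6.69,"tx":-21.2,"ty":23.6,"tz":3.1,"gripper":1},{"rx":0.04,"ry":0.04,"rz":6.69,"tx":-18.3,"ty":25.9,"tz":3,"gripper":1},{"rx":0.03,"ry":0.03,"rz":6.69,"tx":-15.2,"ty":27.8,"tz":3,"gripper":1},{"rx":0.04,"ry":0.04,"rz":6.7,"tx":-11.8,"ty":29.4,"tz":3.1,"gripper":1},{"rx":0,"ry":0,"rz":0,"tx":0,"ty":0,"tz":0,"gripper":1}]
```

>>> {"name": "play_rows", "arguments": {
  "moves": [
    {"rx":0,"ry":0,"rz":6.7,"tx":-21,"ty":24,"tz":3,"gripper":1},
    {"rx":0,"ry":0,"rz":6.7,"tx":-18,"ty":26,"tz":3,"gripper":1},
    {"rx":0,"ry":0,"rz":6.7,"tx":-15,"ty":28,"tz":3,"gripper":1},
    {"rx":0,"ry":0,"rz":6.7,"tx":-12,"ty":29,"tz":3,"gripper":1},
    {"rx":0,"ry":0,"rz":0,"tx":0,"ty":0,"tz":0,"gripper":1}
  ]
}}

```text
time_s: 2.6
position: [443.8, -259.3, 198.9]
ee_rot: [0.002, 0.994, 0.113, -0.001]
contact_force: [-0.6, 0.1, -0.2]
opening: 0.998
```

```bash
python3 - <<'E'
from h import *
s=readout.read_state(); p,d=optics.snapshot("wrist"); c=optics.get_calibration("wrist"); print(c)
np.savez("w1.npz",p=p,d=d); cv2.imwrite("pics/w1.png",p[:,:,::-1])
W=cloud(c,d); t=(W[...,2]>98)&(W[...,2]<113); 
print("jack preds",[px(c,q).round(1) for q in ((448.7,-249.1,108),(511.5,-232.5,34),(319.7,-283,118))])
plan([((448.7,-249,68),-75.2)],vmax=30)
E
```

```text
{'camera_matrix': array([[351.01259823,   0.        , 322.57364064],
       [  0.        , 351.01259823, 238.20395147],
       [  0.        ,   0.        ,   1.        ]]), 'xyz': array([ 515.53467318, -241.15792436,  343.21147163]), 'attitude': array([ 0.11328811,  0.77548085, -0.6147247 , -0.08893149])}
jack preds [array([311.3, 234. ]), array([311. , 136.2]), array([317. , 402.5])]
state [ 444.4 -257.   198.8] phi -76.76 z [-0.002 -0.002 -1.   ] F [ 0.1  0.3 -0.2] t 2.65 op 0.999
q [-0.26  0.04  0.76  1.85 -0.03  1.26 -0.83]
[{"rx":0.02,"ry":0.03,"rz":-0.31,"tx":1.3,"ty":-1.4,"tz":26.2,"gripper":1},{"rx":0.02,"ry":0.03,"rz":-0.31,"tx":1.3,"ty":-1.4,"tz":26.2,"gripper":1},{"rx":0.02,"ry":0.03,"rz":-0.31,"tx":1.2,"ty":-1.4,"tz":26.1,"gripper":1},{"rx":0.02,"ry":0.03,"rz":-0.32,"tx":1.2,"ty":-1.3,"tz":26.2,"gripper":1},{"rx":0.02,"ry":0.03,"rz":-0.31,"tx":1.3,"ty":-1.4,"tz":26.1,"gripper":1}]
```

View pics/w1.png

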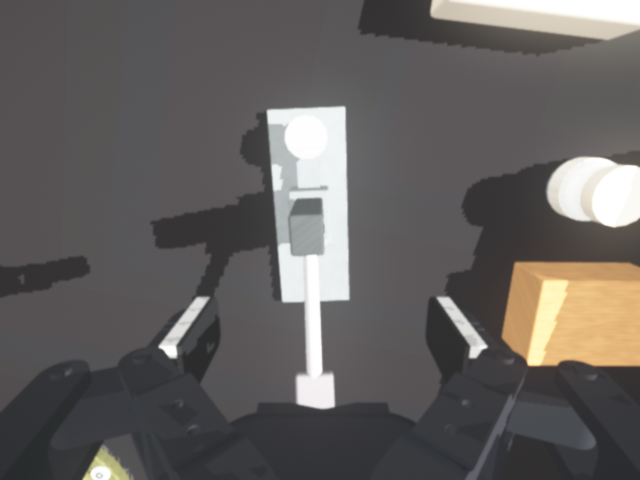

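The wrist view shows the jack's saddle at (305,136), the post top near (307,230) and the grip at (315,390). The tool was still settling, so I'll take a still picture for numbers.

```bash
cat > jm.py <<'E'
from h import *
s=readout.read_state(); c=optics.get_calibration("wrist"); p,d=optics.snapshot("wrist"); c2=optics.get_calibration("wrist")
print("drift",(c2["xyz"]-c["xyz"]).round(2))
W=cloud(c,d); g=cv2.cvtColor(p,cv2.COLOR_RGB2GRAY)
m=(abs(W[...,2]-34)<6)&(g>200)&(np.hypot(W[...,0]-511,W[...,1]+232)<40); q=np.argwhere(m)[:,::-1]; (u,v),r=cv2.minEnclosingCircle(q.astype(np.float32)); print("saddle",u,v,r,len(q),ray(c,u,v,34).round(1))
m=(abs(W[...,2]-108)<8)&(np.hypot(W[...,0]-448,W[...,1]+249)<30); q=np.argwhere(m)[:,::-1]
P=W[m]; print("post top",len(q),P.min(0).round(1),P.max(0).round(1),q.min(0),q.max(0)); r=cv2.minAreaRect(np.array([ray(c,a,b,108)[:2] for a,b in q],np.float32)); print(r)
m=(g>150)&(abs(W[...,2]-8)<5)&(np.hypot(W[...,0]-436,W[...,1]+250)<130); B=np.array([ray(c,a,b,8)[:2] for a,b in np.argwhere(m)[:,::-1]],np.float32); print("base",cv2.minAreaRect(B),len(B))
E
python3 jm.py
```

```text
drift [0.59 2.02 0.05]
saddle 308.9091491699219 138.48890686035156 21.863506317138672 1438 [ 509.3 -231.2   34. ]
post top 1490 [ 429.8 -263.1  100.3] [ 463.8 -233.7  112.5] [292 213] [327 257]
((447.3144836425781, -248.0925750732422), (31.8975830078125, 23.953330993652344), 15.289724349975586)
base ((424.65283203125, -254.47787475585938), (226.17135620117188, 71.1607894897461), 15.21634292602539) 8334
```

```bash
python3 -c "
from h import *
plan([((447.3,-248.1,120),-74.8),((447.3,-248.1,63),-74.8)],vmax=18)"
```

```text
state [ 445.1 -255.   198.9] phi -76.55 z [-0.002 -0.001 -1.   ] F [ 0.  -0.4 -0.3] t 2.7 op 1.0
q [-0.26  0.04  0.76  1.85 -0.03  1.26 -0.83]
[{"rx":0.01,"ry":0.02,"rz":-0.35,"tx":0.8,"ty":-1.3,"tz":15.8,"gripper":1},{"rx":0.01,"ry":0.02,"rz":-0.35,"tx":0.8,"ty":-1.2,"tz":15.8,"gripper":1},{"rx":0.01,"ry":0.03,"rz":-0.35,"tx":0.8,"ty":-1.2,"tz":15.7,"gripper":1},{"rx":0,"ry":0.02,"rz":-0.35,"tx":0.8,"ty":-1.3,"tz":15.8,"gripper":1},{"rx":0.01,"ry":0.03,"rz":-0.35,"tx":0.7,"ty":-1.2,"tz":15.7,"gripper":1}]
[{"rx":-0,"ry":-0,"rz":0,"tx":0,"ty":-0,"tz":14.3,"gripper":1},{"rx":-0,"ry":-0,"rz":0,"tx":0,"ty":-0,"tz":14.2,"gripper":1},{"rx":-0,"ry":-0,"rz":0,"tx":0,"ty":-0,"tz":14.3,"gripper":1},{"rx":-0,"ry":-0,"rz":0,"tx":0,"ty":-0,"tz":14.2,"gripper":1},{"rx":0,"ry":0,"rz":0,"tx":0,"ty":0,"tz":0,"gripper":1}]
```

>>> {"name": "play_rows", "arguments": {
  "moves": [
    {"rx":0,"ry":0,"rz":0,"tx":0,"ty":0,"tz":0,"gripper":1},
    {"rx":0,"ry":0,"rz":-0.4,"tx":1,"ty":-1,"tz":18,"gripper":1},
    {"rx":0,"ry":0,"rz":-0.4,"tx":1,"ty":-1,"tz":18,"gripper":1},
    {"rx":0,"ry":0,"rz":-0.4,"tx":1,"ty":-1,"tz":18,"gripper":1},
    {"rx":0,"ry":0,"rz":0,"tx":0,"ty":0,"tz":0,"gripper":1}
  ]
}}

```text
time_s: 3.2
position: [449.9, -243.7, 143.6]
ee_rot: [-0.001, 0.991, 0.135, 0.0]
contact_force: [-0.7, 0.2, -0.5]
opening: 0.997
```

```bash
python3 -c "
from h import *
plan([((447.3,-248.1,63),-74.8)],vmax=18)"
```

```text
state [ 449.9 -243.7  143.6] phi -74.44 z [ 0.     0.003 -1.   ] F [-0.7  0.2 -0.5] t 3.2 op 0.997
q [-0.26  0.1   0.75  1.92 -0.08  1.15 -0.78]
[{"rx":-0.03,"ry":-0.01,"rz":0.07,"tx":-0.8,"ty":0.7,"tz":16.1,"gripper":1},{"rx":-0.03,"ry":-0.01,"rz":0.07,"tx":-0.7,"ty":0.7,"tz":16.1,"gripper":1},{"rx":-0.03,"ry":-0.02,"rz":0.07,"tx":-0.8,"ty":0.7,"tz":16.1,"gripper":1},{"rx":-0.03,"ry":-0.01,"rz":0.08,"tx":-0.7,"ty":0.8,"tz":16.2,"gripper":1},{"rx":-0.02,"ry":-0.02,"rz":0.07,"tx":-0.8,"ty":0.7,"tz":16.1,"gripper":1}]
```

>>> {"name": "play_rows", "arguments": {
  "moves": [
    {"rx":0,"ry":0,"rz":0,"tx":-1,"ty":1,"tz":16,"gripper":1},
    {"rx":0,"ry":0,"rz":0,"tx":-1,"ty":1,"tz":16,"gripper":1},
    {"rx":0,"ry":0,"rz":0,"tx":0,"ty":0,"tz":16,"gripper":1},
    {"rx":0,"ry":0,"rz":0,"tx":0,"ty":0,"tz":16,"gripper":1},
    {"rx":0,"ry":0,"rz":0,"tx":0,"ty":0,"tz":14,"gripper":1}
  ]
}}

```text
time_s: 3.7
position: [454.7, -241.6, 68.9]
ee_rot: [-0.001, 0.99, 0.141, 0.005]
contact_force: [-0.2, -0.4, 1.1]
opening: 0.996
```

>>> {"name": "play_rows", "arguments": {
  "moves": [
    {"rx":0,"ry":0,"rz":0,"tx":0,"ty":0,"tz":0,"gripper":1},
    {"rx":0,"ry":0,"rz":0,"tx":0,"ty":0,"tz":0,"gripper":1},
    {"rx":0,"ry":0,"rz":0,"tx":0,"ty":0,"tz":0,"gripper":1},
    {"rx":0,"ry":0,"rz":0,"tx":0,"ty":0,"tz":0,"gripper":1},
    {"rx":0,"ry":0,"rz":0,"tx":0,"ty":0,"tz":0,"gripper":1}
  ]
}}

```text
time_s: 4.2
position: [456.2, -240.4, 70.5]
ee_rot: [-0.001, 0.99, 0.143, 0.006]
contact_force: [-0.5, -0.1, -0.5]
opening: 1.001
```

```bash
python3 -c "
from h import *
plan([((447.3,-248.1,63),-74.8)],vmax=18)"
```

```text
state [ 456.2 -240.4   70.5] phi -73.59 z [ 0.012  0.004 -1.   ] F [-0.5 -0.1 -0.5] t 4.2 op 1.001
q [-0.22  0.21  0.73  1.99 -0.18  0.99 -0.69]
[{"rx":-0.06,"ry":-0.7,"rz":1.21,"tx":-10.8,"ty":4.9,"tz":7.4,"gripper":1},{"rx":0,"ry":0,"rz":0,"tx":0,"ty":0,"tz":0,"gripper":1},{"rx":0,"ry":0,"rz":0,"tx":0,"ty":0,"tz":0,"gripper":1},{"rx":0,"ry":0,"rz":0,"tx":0,"ty":0,"tz":0,"gripper":1},{"rx":0,"ry":0,"rz":0,"tx":0,"ty":0,"tz":0,"gripper":1}]
```

>>> {"name": "play_rows", "arguments": {
  "moves": [
    {"rx":0,"ry":-0.3,"rz":0.6,"tx":-5,"ty":2.5,"tz":4,"gripper":1},
    {"rx":0,"ry":-0.3,"rz":0.6,"tx":-5,"ty":2.5,"tz":4,"gripper":1},
    {"rx":0,"ry":0,"rz":0,"tx":-1,"ty":0,"tz":1,"gripper":1},
    {"rx":0,"ry":0,"rz":0,"tx":0,"ty":0,"tz":0,"gripper":1},
    {"rx":0,"ry":0,"rz":0,"tx":0,"ty":0,"tz":0,"gripper":1}
  ]
}}

```text
time_s: 4.7
position: [446.1, -249.5, 61.1]
ee_rot: [-0.0, 0.991, 0.131, 0.001]
contact_force: [0.7, -0.1, -0.2]
opening: 0.998
```

```bash
python3 -c "
from h import *
plan([((447.3,-248.1,63),-74.8)],vmax=18)"
```

```text
state [ 446.1 -249.5   61.1] phi -74.96 z [ 0.001  0.001 -1.   ] F [ 0.7 -0.1 -0.2] t 4.7 op 0.998
q [-0.21  0.22  0.74  2.01 -0.18  0.98 -0.69]
[{"rx":-0.03,"ry":-0.08,"rz":-0.16,"tx":1.5,"ty":-1.1,"tz":-1.9,"gripper":1},{"rx":0,"ry":0,"rz":0,"tx":0,"ty":0,"tz":0,"gripper":1},{"rx":0,"ry":0,"rz":0,"tx":0,"ty":0,"tz":0,"gripper":1},{"rx":0,"ry":0,"rz":0,"tx":0,"ty":0,"tz":0,"gripper":1},{"rx":0,"ry":0,"rz":0,"tx":0,"ty":0,"tz":0,"gripper":1}]
```

Good. Closing on the post.

>>> {"name": "play_rows", "arguments": {
  "moves": [
    {"rx":0,"ry":0,"rz":0,"tx":1,"ty":-1,"tz":-1,"gripper":0},
    {"rx":0,"ry":0,"rz":0,"tx":0,"ty":0,"tz":0,"gripper":0},
    {"rx":0,"ry":0,"rz":0,"tx":0,"ty":0,"tz":0,"gripper":0},
    {"rx":0,"ry":0,"rz":0,"tx":0,"ty":0,"tz":0,"gripper":0},
    {"rx":0,"ry":0,"rz":0,"tx":0,"ty":0,"tz":0,"gripper":0}
  ]
}}

```text
time_s: 5.2
position: [447.2, -247.6, 62.4]
ee_rot: [-0.001, 0.991, 0.131, 0.001]
contact_force: [-1.1, 1.6, 1.7]
opening: 0.272
```

>>> {"name": "play_rows", "arguments": {
  "moves": [
    {"rx":0,"ry":0,"rz":0,"tx":0,"ty":0,"tz":0,"gripper":0},
    {"rx":0,"ry":0,"rz":0,"tx":0,"ty":0,"tz":0,"gripper":0},
    {"rx":0,"ry":0,"rz":0,"tx":0,"ty":0,"tz":-5,"gripper":0},
    {"rx":0,"ry":0,"rz":0,"tx":0,"ty":0,"tz":-5,"gripper":0},
    {"rx":0,"ry":0,"rz":0,"tx":0,"ty":0,"tz":-10,"gripper":0}
  ]
}}

```text
time_s: 5.7
position: [442.8, -245.7, 79.2]
ee_rot: [-0.002, 0.991, 0.131, -0.004]
contact_force: [-0.3, 0.1, -9.3]
opening: 0.273
```

```bash
python3 -c "
from h import *
plan([((447,-249,110),-75)],vmax=20,grip=0)"
```

```text
state [ 442.8 -245.7   79.2] phi -74.92 z [-0.008  0.004 -1.   ] F [-0.3  0.1 -9.3] t 5.7 op 0.273
q [-0.23  0.19  0.75  1.99 -0.15  1.02 -0.72]
[{"rx":-0.17,"ry":0.2,"rz":0.04,"tx":1.5,"ty":2.1,"tz":-15.4,"gripper":0},{"rx":-0.17,"ry":0.2,"rz":0.04,"tx":1.6,"ty":2.1,"tz":-15.5,"gripper":0},{"rx":0,"ry":0,"rz":0,"tx":0,"ty":0,"tz":0,"gripper":0},{"rx":0,"ry":0,"rz":0,"tx":0,"ty":0,"tz":0,"gripper":0},{"rx":0,"ry":0,"rz":0,"tx":0,"ty":0,"tz":0,"gripper":0}]
```

```bash
python3 -c "
from h import *
plan([((447,-249,110),-75),((490,-50,110),-92),((481,135,105),-110)],vmax=28,grip=0)"
```

```text
state [ 442.8 -245.7   79.2] phi -74.92 z [-0.008  0.004 -1.   ] F [-0.3  0.1 -9.3] t 5.7 op 0.273
q [-0.23  0.19  0.75  1.99 -0.15  1.02 -0.72]
[{"rx":-0.17,"ry":0.2,"rz":0.04,"tx":1.5,"ty":2.1,"tz":-15.4,"gripper":0},{"rx":-0.17,"ry":0.2,"rz":0.04,"tx":1.6,"ty":2.1,"tz":-15.5,"gripper":0},{"rx":-0,"ry":0,"rz":2.12,"tx":11.6,"ty":-22.6,"tz":0,"gripper":0},{"rx":-0,"ry":0,"rz":2.13,"tx":10.8,"ty":-23.1,"tz":0,"gripper":0},{"rx":-0,"ry":0,"rz":2.12,"tx":9.9,"ty":-23.4,"tz":0,"gripper":0}]
[{"rx":-0,"ry":0,"rz":2.13,"tx":9,"ty":-23.8,"tz":0,"gripper":0},{"rx":-0,"ry":0,"rz":2.12,"tx":8.2,"ty":-24.1,"tz":0,"gripper":0},{"rx":-0,"ry":0,"rz":2.13,"tx":7.3,"ty":-24.4,"tz":0,"gripper":0},{"rx":-0,"ry":0,"rz":2.12,"tx":6.3,"ty":-24.7,"tz":0,"gripper":0},{"rx":-0,"ry":0.01,"rz":2.13,"tx":5.4,"ty":-24.9,"tz":0,"gripper":0}]
[{"rx":-0,"ry":-0,"rz":2.57,"tx":-2.2,"ty":-26.4,"tz":0.7,"gripper":0},{"rx":-0,"ry":-0,"rz":2.57,"tx":-3.4,"ty":-26.2,"tz":0.7,"gripper":0},{"rx":-0,"ry":-0,"rz":2.57,"tx":-4.6,"ty":-26.1,"tz":0.7,"gripper":0},{"rx":-0,"ry":-0,"rz":2.57,"tx":-5.7,"ty":-25.8,"tz":0.7,"gripper":0},{"rx":-0,"ry":-0,"rz":2.57,"tx":-6.9,"ty":-25.5,"tz":0.7,"gripper":0}]
[{"rx":-0,"ry":-0,"rz":2.57,"tx":-8,"ty":-25.2,"tz":0.8,"gripper":0},{"rx":-0,"ry":-0,"rz":2.58,"tx":-9.1,"ty":-24.9,"tz":0.7,"gripper":0},{"rx":0,"ry":0,"rz":0,"tx":0,"ty":0,"tz":0,"gripper":0},{"rx":0,"ry":0,"rz":0,"tx":0,"ty":0,"tz":0,"gripper":0},{"rx":0,"ry":0,"rz":0,"tx":0,"ty":0,"tz":0,"gripper":0}]
```

>>> {"name": "play_rows", "arguments": {
  "moves": [
    {"rx":-0.2,"ry":0.2,"rz":0,"tx":1.5,"ty":2,"tz":-15,"gripper":0},
    {"rx":-0.2,"ry":0.2,"rz":0,"tx":1.5,"ty":2,"tz":-15,"gripper":0},
    {"rx":0,"ry":0,"rz":2,"tx":12,"ty":-23,"tz":0,"gripper":0},
    {"rx":0,"ry":0,"rz":2,"tx":11,"ty":-23,"tz":0,"gripper":0},
    {"rx":0,"ry":0,"rz":2,"tx":10,"ty":-23,"tz":0,"gripper":0}
  ]
}}

```text
time_s: 6.2
position: [464.8, -179.6, 116.8]
ee_rot: [0.003, 0.997, 0.072, 0.004]
contact_force: [0.8, 0.7, -9.0]
opening: 0.274
```

>>> {"name": "play_rows", "arguments": {
  "moves": [
    {"rx":0,"ry":0,"rz":2,"tx":9,"ty":-24,"tz":0,"gripper":0},
    {"rx":0,"ry":0,"rz":2,"tx":8,"ty":-24,"tz":0,"gripper":0},
    {"rx":0,"ry":0,"rz":2,"tx":7,"ty":-24,"tz":0,"gripper":0},
    {"rx":0,"ry":0,"rz":2,"tx":6,"ty":-25,"tz":0,"gripper":0},
    {"rx":0,"ry":0,"rz":2,"tx":5,"ty":-25,"tz":0,"gripper":0}
  ]
}}

```text
time_s: 6.7
position: [494.9, -52.1, 124.1]
ee_rot: [0.003, 1.0, -0.021, 0.009]
contact_force: [1.0, -0.2, -8.4]
opening: 0.277
```

```bash
python3 -c "
from h import *
plan([((481,135,105),-110)],vmax=28,grip=0)"
```

```text
state [494.9 -52.1 124.1] phi -92.4 z [ 0.018 -0.005 -1.   ] F [ 1.  -0.2 -8.4] t 6.7 op 0.277
q [-0.53  0.06  0.6   1.99 -0.04  1.08 -1.53]
[{"rx":0.01,"ry":-0.16,"rz":2.51,"tx":-3.2,"ty":-26.6,"tz":2.5,"gripper":0},{"rx":0.02,"ry":-0.16,"rz":2.51,"tx":-4.3,"ty":-26.5,"tz":2.6,"gripper":0},{"rx":0.02,"ry":-0.16,"rz":2.52,"tx":-5.4,"ty":-26.3,"tz":2.6,"gripper":0},{"rx":0.01,"ry":-0.15,"rz":2.51,"tx":-6.6,"ty":-26,"tz":2.6,"gripper":0},{"rx":0.02,"ry":-0.16,"rz":2.52,"tx":-7.7,"ty":-25.7,"tz":2.6,"gripper":0}]
[{"rx":0.01,"ry":-0.15,"rz":2.51,"tx":-8.9,"ty":-25.3,"tz":2.7,"gripper":0},{"rx":0.02,"ry":-0.16,"rz":2.52,"tx":-9.9,"ty":-24.9,"tz":2.6,"gripper":0},{"rx":0,"ry":0,"rz":0,"tx":0,"ty":0,"tz":0,"gripper":0},{"rx":0,"ry":0,"rz":0,"tx":0,"ty":0,"tz":0,"gripper":0},{"rx":0,"ry":0,"rz":0,"tx":0,"ty":0,"tz":0,"gripper":0}]
```

>>> {"name": "play_rows", "arguments": {
  "moves": [
    {"rx":0,"ry":-0.2,"rz":2.5,"tx":-3,"ty":-27,"tz":3,"gripper":0},
    {"rx":0,"ry":-0.2,"rz":2.5,"tx":-4,"ty":-27,"tz":3,"gripper":0},
    {"rx":0,"ry":-0.2,"rz":2.5,"tx":-5,"ty":-26,"tz":3,"gripper":0},
    {"rx":0,"ry":-0.2,"rz":2.5,"tx":-7,"ty":-26,"tz":3,"gripper":0},
    {"rx":0,"ry":-0.2,"rz":2.5,"tx":-8,"ty":-26,"tz":3,"gripper":0}
  ]
}}

```text
time_s: 7.2
position: [490.2, 86.6, 116.0]
ee_rot: [-0.0, 0.991, -0.136, 0.006]
contact_force: [0.9, 0.2, -7.8]
opening: 0.274
```

>>> {"name": "play_rows", "arguments": {
  "moves": [
    {"rx":0,"ry":0,"rz":2.5,"tx":-9,"ty":-25,"tz":3,"gripper":0},
    {"rx":0,"ry":0,"rz":2.5,"tx":-10,"ty":-25,"tz":3,"gripper":0},
    {"rx":0,"ry":0,"rz":0,"tx":0,"ty":0,"tz":0,"gripper":0},
    {"rx":0,"ry":0,"rz":0,"tx":0,"ty":0,"tz":0,"gripper":0},
    {"rx":0,"ry":0,"rz":0,"tx":0,"ty":0,"tz":0,"gripper":0}
  ]
}}

```text
time_s: 7.7
position: [488.2, 147.4, 115.4]
ee_rot: [-0.003, 0.984, -0.178, 0.009]
contact_force: [0.4, -0.0, -8.2]
opening: 0.272
```

```bash
python3 - <<'E'
from h import *
ims=[]
for n in ("top","scene"):
    p,d=optics.snapshot(n); np.savez(n+"1.npz",p=p,d=d); ims.append(p)
a=cv2.resize(ims[0][80:330,160:440,::-1],(400,357)); b=cv2.resize(ims[1][140:420,220:540,::-1],(400,350))
b=cv2.copyMakeBorder(b,0,7,0,0,0); cv2.imwrite("pics/mid1.png",np.hstack([a,b]))
plan([((481,135,90),-110),((481,135,68),-110)],vmax=20,grip=0)
E
```

```text
state [488.4 146.5 115.2] phi -110.57 z [ 0.019  0.002 -1.   ] F [-0.2  0.3 -9.3] t 7.8 op 0.273
q [-0.76  0.1   0.44  1.97 -0.04  1.06 -2.23]
[{"rx":-0.25,"ry":-0.5,"rz":-0.29,"tx":-1.7,"ty":6.8,"tz":12.5,"gripper":0},{"rx":-0.24,"ry":-0.51,"rz":-0.29,"tx":-1.5,"ty":6.7,"tz":12.6,"gripper":0},{"rx":-0,"ry":0,"rz":0,"tx":-0,"ty":0,"tz":11,"gripper":0},{"rx":-0,"ry":0,"rz":0,"tx":-0,"ty":0,"tz":11,"gripper":0},{"rx":0,"ry":0,"rz":0,"tx":0,"ty":0,"tz":0,"gripper":0}]
```

View pics/mid1.png

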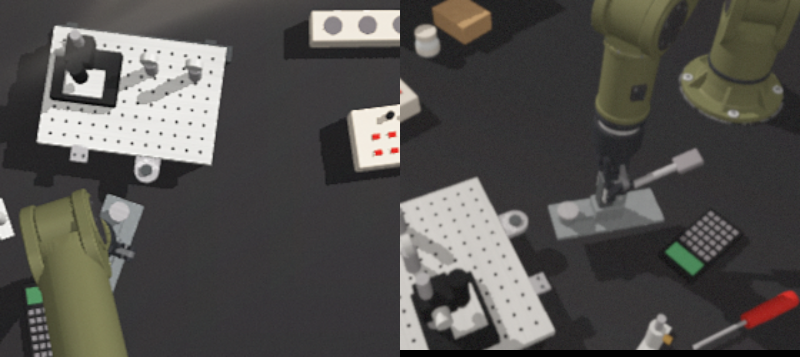

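The jack hangs level and clear of the lug, with its saddle visible in both views at top (243,228) and scene (356,310). I measure the saddle against the TCP by crossing the two rays.

```bash
cat > sd.py <<'E'
from h import *
def saddle(n,seed,p,h,thr=150,r=14):
    g=cv2.cvtColor(p,cv2.COLOR_RGB2GRAY); x,y=map(int,seed); w=np.zeros(g.shape,np.uint8); w[y-r:y+r,x-r:x+r]=1
    m=((g>thr)&(w>0)).astype(np.uint8); m=cv2.morphologyEx(m,cv2.MORPH_OPEN,np.ones((5,5)))
    k,l,s,ct=cv2.connectedComponentsWithStats(m); i=1+np.argmax(s[1:,4])
    q=np.argwhere(l==i)[:,::-1].astype(np.float32); e=cv2.fitEllipse(cv2.findContours((l==i).astype(np.uint8),0,1)[0][0])
    return ct[i],s[i],e
def cross(c1,u1,c2,u2):
    A=[];b=[]
    for c,u in((c1,u1),(c2,u2)):
        d=ray(c,*u,0)-c["xyz"]; d/=np.linalg.norm(d); P=np.eye(3)-np.outer(d,d); A.append(P); b.append(P@c["xyz"])
    A=np.vstack(A); b=np.hstack(b); x=np.linalg.lstsq(A,b,rcond=None)[0]; return x,np.linalg.norm(A@x-b)
E
python3 - <<'E'
from sd import *
ct,cs=optics.get_calibration("top"),optics.get_calibration("scene")
t=np.load("top1.npz")["p"]; s=np.load("scene1.npz")["p"]
a=saddle("top",(243,228),t,0); b=saddle("scene",(356,309),s,0,thr=165); print(a,b)
X=cross(ct,a[2][0],cs,b[2][0]); print("saddle",X)
tcp=np.array([488.4,146.5]); f=np.radians(-110.57+90); ex=np.array([np.cos(f),np.sin(f)]); ey=np.array([-ex[1],ex[0]])
dv=X[0][:2]-tcp; print("rel",dv@ex,dv@ey)
D=cross(ct,(261.06,199.14),cs,(312.2,316.4)); print("disc",D)
E
```

```text
(array([243.18390805, 227.36781609]), array([236, 221,  15,  14, 174], dtype=int32), ((243.2056121826172, 227.36036682128906), (13.636322021484375, 14.5414457321167), 97.34442901611328)) (array([353.66666667, 307.77037037]), array([347, 303,  14,  11, 135], dtype=int32), ((353.6893310546875, 307.78131103515625), (10.594504356384277, 14.166459083557129), 96.35297393798828))
saddle (array([550.72649918, 124.57887405,  88.74516628]), np.float64(0.02398664647173553))
rel 66.05480797127368 1.3749932081486627
disc (array([626.83414549,  81.25305595,  63.27125902]), np.float64(0.6683352300020331))
```

```bash
python3 -c "
from h import *
plan([((484.4,131.7,90),-110),((484.4,131.7,70),-110)],vmax=15,grip=0)"
```

```text
state [488.4 146.5 115.2] phi -110.57 z [ 0.019  0.002 -1.   ] F [-0.2  0.3 -9.3] t 7.8 op 0.273
q [-0.76  0.1   0.44  1.97 -0.04  1.06 -2.23]
[{"rx":-0.25,"ry":-0.5,"rz":-0.29,"tx":0.5,"ty":7.7,"tz":12.6,"gripper":0},{"rx":-0.24,"ry":-0.51,"rz":-0.29,"tx":0.6,"ty":7.7,"tz":12.6,"gripper":0},{"rx":-0,"ry":0,"rz":0,"tx":-0,"ty":0,"tz":10,"gripper":0},{"rx":-0,"ry":0,"rz":0,"tx":-0,"ty":0,"tz":10,"gripper":0},{"rx":0,"ry":0,"rz":0,"tx":0,"ty":0,"tz":0,"gripper":0}]
```

>>> {"name": "play_rows", "arguments": {
  "moves": [
    {"rx":-0.2,"ry":-0.5,"rz":-0.3,"tx":0.5,"ty":8,"tz":13,"gripper":0},
    {"rx":-0.2,"ry":-0.5,"rz":-0.3,"tx":0.5,"ty":8,"tz":13,"gripper":0},
    {"rx":0,"ry":0,"rz":0,"tx":0,"ty":0,"tz":8,"gripper":0},
    {"rx":0,"ry":0,"rz":0,"tx":0,"ty":0,"tz":6,"gripper":0},
    {"rx":0,"ry":0,"rz":0,"tx":0,"ty":0,"tz":0,"gripper":0}
  ]
}}

```text
time_s: 8.3
position: [484.0, 126.0, 71.9]
ee_rot: [0.0, 0.984, -0.176, -0.001]
contact_force: [-0.0, -0.5, -7.7]
opening: 0.276
```

```bash
python3 -c "
from h import *
plan([((484.4,131.7,65),-110)],vmax=15,grip=0)"
```

```text
state [484.  126.   71.9] phi -110.25 z [-0.001  0.    -1.   ] F [-0.  -0.5 -7.7] t 8.3 op 0.276
q [-0.73  0.15  0.45  2.01 -0.08  0.99 -2.16]
[{"rx":0.01,"ry":0.06,"rz":-0.25,"tx":-1.6,"ty":-5.5,"tz":6.9,"gripper":0},{"rx":0,"ry":0,"rz":0,"tx":0,"ty":0,"tz":0,"gripper":0},{"rx":0,"ry":0,"rz":0,"tx":0,"ty":0,"tz":0,"gripper":0},{"rx":0,"ry":0,"rz":0,"tx":0,"ty":0,"tz":0,"gripper":0},{"rx":0,"ry":0,"rz":0,"tx":0,"ty":0,"tz":0,"gripper":0}]
```

>>> {"name": "play_rows", "arguments": {
  "moves": [
    {"rx":0,"ry":0,"rz":-0.2,"tx":-1,"ty":-5,"tz":4,"gripper":0},
    {"rx":0,"ry":0,"rz":0,"tx":0,"ty":0,"tz":2,"gripper":0},
    {"rx":0,"ry":0,"rz":0,"tx":0,"ty":0,"tz":0,"gripper":0},
    {"rx":0,"ry":0,"rz":0,"tx":0,"ty":0,"tz":0,"gripper":0},
    {"rx":0,"ry":0,"rz":0,"tx":0,"ty":0,"tz":0,"gripper":0}
  ]
}}

```text
time_s: 8.8
position: [485.8, 133.0, 66.2]
ee_rot: [-0.001, 0.985, -0.173, 0.0]
contact_force: [0.0, 1.4, -8.5]
opening: 0.273
```

```bash
python3 -c "
from h import *
plan([((564.3,102.6,64.5),-110)],vmax=12,grip=0)"
```

```text
state [485.8 133.   66.2] phi -109.94 z [ 0.001  0.001 -1.   ] F [ 0.   1.4 -8.5] t 8.8 op 0.273
q [-0.73  0.17  0.45  2.01 -0.09  0.98 -2.16]
[{"rx":-0.01,"ry":-0,"rz":0.01,"tx":10.5,"ty":0.2,"tz":0.2,"gripper":0},{"rx":-0.01,"ry":-0,"rz":0.01,"tx":10.5,"ty":0.2,"tz":0.2,"gripper":0},{"rx":-0.01,"ry":-0,"rz":0.01,"tx":10.5,"ty":0.2,"tz":0.2,"gripper":0},{"rx":-0.01,"ry":-0.01,"rz":0.01,"tx":10.5,"ty":0.2,"tz":0.2,"gripper":0},{"rx":-0.01,"ry":-0,"rz":0.01,"tx":10.5,"ty":0.2,"tz":0.2,"gripper":0}]
[{"rx":-0.01,"ry":-0.01,"rz":0,"tx":10.5,"ty":0.3,"tz":0.3,"gripper":0},{"rx":-0.01,"ry":-0,"rz":0.01,"tx":10.6,"ty":0.2,"tz":0.2,"gripper":0},{"rx":-0.02,"ry":-0.01,"rz":0,"tx":10.5,"ty":0.3,"tz":0.3,"gripper":0},{"rx":0,"ry":0,"rz":0,"tx":0,"ty":0,"tz":0,"gripper":0},{"rx":0,"ry":0,"rz":0,"tx":0,"ty":0,"tz":0,"gripper":0}]
```

>>> {"name": "play_rows", "arguments": {
  "moves": [
    {"rx":0,"ry":0,"rz":0,"tx":8,"ty":0,"tz":1,"gripper":0},
    {"rx":0,"ry":0,"rz":0,"tx":8,"ty":0,"tz":0.5,"gripper":0},
    {"rx":0,"ry":0,"rz":0,"tx":8,"ty":0,"tz":0.5,"gripper":0},
    {"rx":0,"ry":0,"rz":0,"tx":8,"ty":0,"tz":0.5,"gripper":0},
    {"rx":0,"ry":0,"rz":0,"tx":0,"ty":0,"tz":0,"gripper":0}
  ]
}}

```text
time_s: 9.3
position: [520.2, 120.9, 64.4]
ee_rot: [-0.001, 0.985, -0.173, 0.002]
contact_force: [0.5, 0.1, -8.3]
opening: 0.272
```

```bash
python3 -c "
from h import *
plan([((564.3,102.6,64),-110)],vmax=10,grip=0)"
```

```text
state [520.2 120.9  64.4] phi -109.94 z [ 0.004  0.001 -1.   ] F [ 0.5  0.1 -8.3] t 9.3 op 0.272
q [-0.69  0.23  0.46  1.94 -0.12  0.99 -2.09]
[{"rx":-0.03,"ry":-0.04,"rz":0.01,"tx":9.5,"ty":0.4,"tz":0.1,"gripper":0},{"rx":-0.03,"ry":-0.04,"rz":0.01,"tx":9.6,"ty":0.4,"tz":0.1,"gripper":0},{"rx":-0.03,"ry":-0.04,"rz":0.01,"tx":9.5,"ty":0.4,"tz":0.1,"gripper":0},{"rx":-0.03,"ry":-0.03,"rz":0.01,"tx":9.6,"ty":0.5,"tz":0.1,"gripper":0},{"rx":-0.03,"ry":-0.04,"rz":0.02,"tx":9.5,"ty":0.4,"tz":0,"gripper":0}]
```

>>> {"name": "play_rows", "arguments": {
  "moves": [
    {"rx":0,"ry":0,"rz":0,"tx":9,"ty":0.5,"tz":0.5,"gripper":0},
    {"rx":0,"ry":0,"rz":0,"tx":9,"ty":0.5,"tz":0.5,"gripper":0},
    {"rx":0,"ry":0,"rz":0,"tx":9,"ty":0.5,"tz":0.5,"gripper":0},
    {"rx":0,"ry":-0.2,"rz":0,"tx":9,"ty":0.5,"tz":0.5,"gripper":0},
    {"rx":0,"ry":0,"rz":0,"tx":6,"ty":0,"tz":0,"gripper":0}
  ]
}}

```text
time_s: 9.8
position: [561.5, 104.5, 62.8]
ee_rot: [-0.002, 0.985, -0.173, -0.001]
contact_force: [0.8, -0.1, -8.1]
opening: 0.27
```

```bash
python3 -c "
from h import *
plan([((564.3,102.6,62),-110)],vmax=10,grip=0)"
```

```text
state [561.5 104.5  62.8] phi -109.88 z [-0.001  0.004 -1.   ] F [ 0.8 -0.1 -8.1] t 9.8 op 0.27
q [-0.63  0.32  0.47  1.85 -0.17  1.01 -2.01]
[{"rx":-0.19,"ry":0.14,"rz":0.12,"tx":3.2,"ty":0.9,"tz":0.8,"gripper":0},{"rx":0,"ry":0,"rz":0,"tx":0,"ty":0,"tz":0,"gripper":0},{"rx":0,"ry":0,"rz":0,"tx":0,"ty":0,"tz":0,"gripper":0},{"rx":0,"ry":0,"rz":0,"tx":0,"ty":0,"tz":0,"gripper":0},{"rx":0,"ry":0,"rz":0,"tx":0,"ty":0,"tz":0,"gripper":0}]
```

>>> {"name": "play_rows", "arguments": {
  "moves": [
    {"rx":-0.2,"ry":0,"rz":0,"tx":1,"ty":0.5,"tz":0,"gripper":0},
    {"rx":0,"ry":0,"rz":0,"tx":0,"ty":0,"tz":0,"gripper":0},
    {"rx":0,"ry":0,"rz":0,"tx":0,"ty":0,"tz":0,"gripper":0},
    {"rx":0,"ry":0,"rz":0,"tx":0,"ty":0,"tz":0,"gripper":0},
    {"rx":0,"ry":0,"rz":0,"tx":0,"ty":0,"tz":0,"gripper":0}
  ]
}}

```text
time_s: 10.3
position: [563.6, 102.6, 62.5]
ee_rot: [0.001, 0.985, -0.173, -0.0]
contact_force: [-0.1, -0.4, -7.1]
opening: 0.274
```

```bash
python3 -c "
from h import *
plan([((564.3,102.6,60),-110)],vmax=10,grip=0)"
```

```text
state [563.6 102.6  62.5] phi -109.91 z [-0.001 -0.001 -1.   ] F [-0.1 -0.4 -7.1] t 10.3 op 0.274
q [-0.63  0.32  0.47  1.85 -0.17  1.01 -2.01]
[{"rx":0.07,"ry":0.03,"rz":0.09,"tx":0.6,"ty":-0.3,"tz":2.5,"gripper":0},{"rx":0,"ry":0,"rz":0,"tx":0,"ty":0,"tz":0,"gripper":0},{"rx":0,"ry":0,"rz":0,"tx":0,"ty":0,"tz":0,"gripper":0},{"rx":0,"ry":0,"rz":0,"tx":0,"ty":0,"tz":0,"gripper":0},{"rx":0,"ry":0,"rz":0,"tx":0,"ty":0,"tz":0,"gripper":0}]
```

Spot on. Lowering until the weight goes.

>>> {"name": "play_rows", "arguments": {
  "moves": [
    {"rx":0,"ry":0,"rz":0,"tx":0.5,"ty":0,"tz":1,"gripper":0},
    {"rx":0,"ry":0,"rz":0,"tx":0,"ty":0,"tz":0.7,"gripper":0},
    {"rx":0,"ry":0,"rz":0,"tx":0,"ty":0,"tz":0.5,"gripper":0},
    {"rx":0,"ry":0,"rz":0,"tx":0,"ty":0,"tz":0.5,"gripper":0},
    {"rx":0,"ry":0,"rz":0,"tx":0,"ty":0,"tz":0,"gripper":0}
  ]
}}

```text
time_s: 10.8
position: [563.7, 102.7, 62.3]
ee_rot: [0.0, 0.985, -0.173, -0.001]
contact_force: [-2.0, -0.2, -2.4]
opening: 0.274
```

```bash
python3 -c "
from h import *
plan([((564.3,102.6,60),-110)],vmax=10,grip=0)"
```

```text
state [563.7 102.7  62.3] phi -109.9 z [-0.002  0.    -1.   ] F [-2.  -0.2 -2.4] t 10.8 op 0.274
q [-0.63  0.32  0.47  1.85 -0.17  1.01 -2.01]
[{"rx":0.02,"ry":0.09,"rz":0.1,"tx":0.6,"ty":-0.2,"tz":2.3,"gripper":0},{"rx":0,"ry":0,"rz":0,"tx":0,"ty":0,"tz":0,"gripper":0},{"rx":0,"ry":0,"rz":0,"tx":0,"ty":0,"tz":0,"gripper":0},{"rx":0,"ry":0,"rz":0,"tx":0,"ty":0,"tz":0,"gripper":0},{"rx":0,"ry":0,"rz":0,"tx":0,"ty":0,"tz":0,"gripper":0}]
```

>>> {"name": "play_rows", "arguments": {
  "moves": [
    {"rx":0,"ry":0,"rz":0,"tx":0,"ty":0,"tz":0.7,"gripper":0},
    {"rx":0,"ry":0,"rz":0,"tx":0,"ty":0,"tz":0,"gripper":0},
    {"rx":0,"ry":0,"rz":0,"tx":0,"ty":0,"tz":0,"gripper":0.5},
    {"rx":0,"ry":0,"rz":0,"tx":0,"ty":0,"tz":0,"gripper":0.8},
    {"rx":0,"ry":0,"rz":0,"tx":0,"ty":0,"tz":0,"gripper":0.8}
  ]
}}

```text
time_s: 11.3
position: [566.8, 103.6, 63.6]
ee_rot: [-0.002, 0.985, -0.173, 0.002]
contact_force: [-0.2, 0.4, 0.1]
opening: 0.776
```

```bash
python3 - <<'E'
from h import *
p,d=optics.snapshot("scene"); np.savez("scene2.npz",p=p,d=d)
c=optics.get_calibration("wrist"); w,dw=optics.snapshot("wrist"); np.savez("w2.npz",p=w,d=dw)
a=cv2.resize(p[250:380,260:420,::-1],(400,325),interpolation=cv2.INTER_CUBIC); b=cv2.resize(w[:,:,::-1],(400,300)); b=cv2.copyMakeBorder(b,0,25,0,0,0)
cv2.imwrite("pics/rel2.png",np.hstack([a,b]))
print(c)
plan([((563.7,102.7,170),-110)],vmax=15,grip=0.8)
E
```

```text
{'camera_matrix': array([[351.01259823,   0.        , 322.57364064],
       [  0.        , 351.01259823, 238.20395147],
       [  0.        ,   0.        ,   1.        ]]), 'xyz': array([634.55852057,  77.92494304, 208.4603421 ]), 'attitude': array([-0.07924213, -0.56860635,  0.81046528,  0.11641965])}
state [566.6 103.5  63.5] phi -109.89 z [ 0.004  0.002 -1.   ] F [ 0.6  0.  -0.5] t 11.4 op 0.802
q [-0.63  0.32  0.47  1.84 -0.17  1.01 -2.01]
[{"rx":-0.03,"ry":-0.02,"rz":0.01,"tx":-0.3,"ty":0.2,"tz":-13.3,"gripper":0.8},{"rx":-0.03,"ry":-0.03,"rz":0.01,"tx":-0.3,"ty":0.2,"tz":-13.3,"gripper":0.8},{"rx":-0.03,"ry":-0.02,"rz":0.01,"tx":-0.3,"ty":0.2,"tz":-13.3,"gripper":0.8},{"rx":-0.02,"ry":-0.03,"rz":0.02,"tx":-0.3,"ty":0.2,"tz":-13.3,"gripper":0.8},{"rx":-0.03,"ry":-0.02,"rz":0.01,"tx":-0.2,"ty":0.2,"tz":-13.3,"gripper":0.8}]
[{"rx":-0.02,"ry":-0.03,"rz":0.02,"tx":-0.3,"ty":0.2,"tz":-13.3,"gripper":0.8},{"rx":-0.03,"ry":-0.02,"rz":0.01,"tx":-0.3,"ty":0.2,"tz":-13.3,"gripper":0.8},{"rx":-0.02,"ry":-0.03,"rz":0.02,"tx":-0.2,"ty":0.1,"tz":-13.4,"gripper":0.8},{"rx":0,"ry":0,"rz":0,"tx":0,"ty":0,"tz":0,"gripper":0.8},{"rx":0,"ry":0,"rz":0,"tx":0,"ty":0,"tz":0,"gripper":0.8}]
```

View pics/rel2.png

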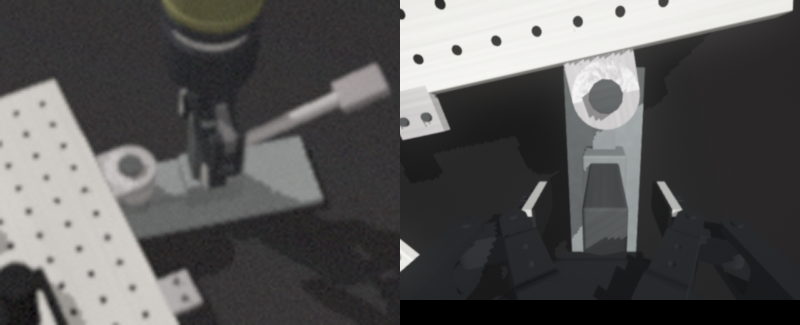

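The jack stands under the lug with the fingers clear. The wrist view shows the lug disc at about (328,155), in line with the jack base. I raise straight up and measure.

>>> {"name": "play_rows", "arguments": {
  "moves": [
    {"rx":0,"ry":0,"rz":0,"tx":-1,"ty":0,"tz":-13,"gripper":0.8},
    {"rx":0,"ry":0,"rz":0,"tx":-1,"ty":0,"tz":-13,"gripper":0.8},
    {"rx":0,"ry":0,"rz":0,"tx":0,"ty":0,"tz":-15,"gripper":0.8},
    {"rx":0,"ry":0,"rz":0,"tx":0,"ty":0,"tz":-20,"gripper":0.8},
    {"rx":0,"ry":0,"rz":0,"tx":0,"ty":0,"tz":-20,"gripper":0.8}
  ]
}}

```text
time_s: 11.9
position: [563.2, 103.8, 149.0]
ee_rot: [-0.001, 0.985, -0.173, 0.001]
contact_force: [1.0, 0.7, -0.3]
opening: 0.802
```

>>> {"name": "play_rows", "arguments": {
  "moves": [
    {"rx":0,"ry":0,"rz":0,"tx":-12,"ty":0,"tz":-20,"gripper":0.4},
    {"rx":0,"ry":0,"rz":0,"tx":-12,"ty":0,"tz":-10,"gripper":0},
    {"rx":0,"ry":0,"rz":0,"tx":-12,"ty":0,"tz":0,"gripper":0},
    {"rx":0,"ry":0,"rz":0,"tx":0,"ty":0,"tz":0,"gripper":0},
    {"rx":0,"ry":0,"rz":0,"tx":0,"ty":0,"tz":0,"gripper":0}
  ]
}}

```text
time_s: 12.4
position: [531.2, 116.6, 188.6]
ee_rot: [-0.005, 0.985, -0.173, 0.007]
contact_force: [-0.6, -0.8, 0.8]
opening: -0.002
```

```bash
python3 - <<'E'
from h import *
c=optics.get_calibration("wrist"); p,d=optics.snapshot("wrist"); c2=optics.get_calibration("wrist"); print("drift",(c2["xyz"]-c["xyz"]).round(1))
np.savez("w3.npz",p=p,d=d); W=cloud(c,d); g=cv2.cvtColor(p,cv2.COLOR_RGB2GRAY)
f,_=optics.snapshot("top"); 
cv2.imwrite("pics/w3.png",np.hstack([cv2.resize(p[:,:,::-1],(400,300)),cv2.resize(f[80:305,150:450,::-1],(400,300))]))
m=(abs(W[...,2]-108)<8)&(np.hypot(W[...,0]-565,W[...,1]-103)<30); q=np.argwhere(m)[:,::-1]
print("post",len(q),cv2.minAreaRect(np.array([ray(c,a,b,108)[:2] for a,b in q],np.float32)))
m=(abs(W[...,2]-64)<9)&(g<130)&(np.hypot(W[...,0]-627,W[...,1]-81)<18); 
k,l,s,ct=cv2.connectedComponentsWithStats(m.astype(np.uint8)); i=1+np.argmax(s[1:,4]); print("disc",s[i],ct[i],ray(c,*ct[i],65).round(1))
plan([((530,115,170),-110)],grip=0)
E
```

```text
drift [-0.   0.  -0.3]
post 1745 ((563.5864868164062, 102.24883270263672), (23.67327880859375, 30.603355407714844), 70.13550567626953)
disc [313  77  30  33 759] [327.65349144  93.14229249] [627.   78.9  65. ]
state [531.1 116.4 188. ] phi -110.0 z [ 0.014  0.006 -1.   ] F [0.1 0.4 0.2] t 12.5 op -0.001
q [-0.7   0.11  0.47  1.8  -0.06  1.22 -2.13]
[{"rx":-0.58,"ry":-0.61,"rz":-0,"tx":-0.8,"ty":1.9,"tz":18,"gripper":0},{"rx":0,"ry":0,"rz":0,"tx":0,"ty":0,"tz":0,"gripper":0},{"rx":0,"ry":0,"rz":0,"tx":0,"ty":0,"tz":0,"gripper":0},{"rx":0,"ry":0,"rz":0,"tx":0,"ty":0,"tz":0,"gripper":0},{"rx":0,"ry":0,"rz":0,"tx":0,"ty":0,"tz":0,"gripper":0}]
```

View pics/w3.png

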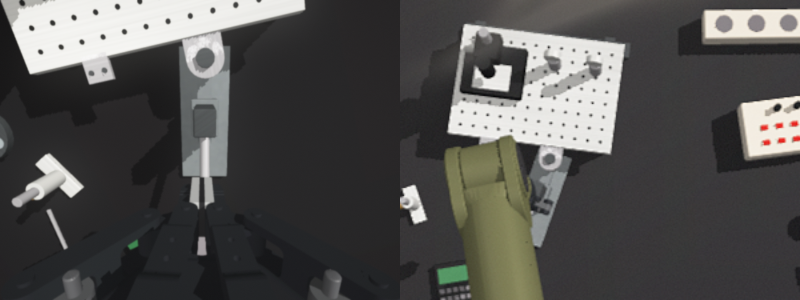

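The camera check puts the post at (563.6,102.2) with yaw −19.9°, so the saddle is at (624.7,80.1). The disc is at (627.0,78.9), so they're about 2.6 mm apart. Next I go over the handle grip.

```bash
cat > hp.py <<'E'
import numpy as np
O=np.array([563.6,102.2]); ex=np.array([np.cos(np.radians(-19.9)),np.sin(np.radians(-19.9))])
def pad(th,inward=2):
    a=.42-th; x=-45-(130-inward)*np.cos(a)+6*np.sin(a); z=60+(130-inward)*np.sin(a)+6*np.cos(a)
    return np.r_[O+(x+30)*ex,z]
E
python3 -c "
from h import *; from hp import *
for t in (0,.1,.2,.3,.4,.5,.55): print(t,pad(t).round(1))
p=pad(0); p[2]=150
plan([(p,-110)],vmax=30,grip=0)"
```

```text
0 [441.9 146.3 117.7]
0.1 [437. 148. 106.]
0.2 [433.3 149.4  93.8]
0.3 [430.7 150.3  81.3]
0.4 [429.3 150.8  68.6]
0.5 [429.1 150.9  55.8]
0.55 [429.4 150.8  49.4]
state [531.1 116.4 188. ] phi -110.0 z [ 0.014  0.006 -1.   ] F [0.1 0.4 0.2] t 12.5 op -0.001
q [-0.7   0.11  0.47  1.8  -0.06  1.22 -2.13]
[{"rx":-0.15,"ry":-0.15,"rz":-0,"tx":-23.6,"ty":0.7,"tz":9.2,"gripper":0},{"rx":-0.14,"ry":-0.15,"rz":-0,"tx":-23.6,"ty":0.7,"tz":9.3,"gripper":0},{"rx":-0.15,"ry":-0.16,"rz":-0,"tx":-23.6,"ty":0.7,"tz":9.4,"gripper":0},{"rx":-0.14,"ry":-0.15,"rz":-0,"tx":-23.5,"ty":0.6,"tz":9.4,"gripper":0},{"rx":0,"ry":0,"rz":0,"tx":0,"ty":0,"tz":0,"gripper":0}]
```

>>> {"name": "play_rows", "arguments": {
  "moves": [
    {"rx":-0.2,"ry":-0.2,"rz":0,"tx":-24,"ty":0.5,"tz":6,"gripper":0},
    {"rx":-0.2,"ry":-0.2,"rz":0,"tx":-24,"ty":0.5,"tz":6,"gripper":0},
    {"rx":0,"ry":-0.2,"rz":0,"tx":-22,"ty":0.5,"tz":8,"gripper":0},
    {"rx":0,"ry":0,"rz":0,"tx":-20,"ty":0.5,"tz":8,"gripper":0},
    {"rx":0,"ry":0,"rz":0,"tx":0,"ty":0,"tz":0,"gripper":0}
  ]
}}

```text
time_s: 13.0
position: [444.2, 143.5, 155.0]
ee_rot: [0.002, 0.984, -0.176, -0.001]
contact_force: [0.3, 0.0, 0.0]
opening: 0.0
```

```bash
python3 -c "
from h import *; from hp import *
p=pad(0); p[2]=130
plan([(p,-110)],vmax=30,grip=0)"
```

```text
state [444.2 143.5 155. ] phi -110.27 z [-0.003 -0.003 -1.   ] F [0.3 0.  0. ] t 13.0 op 0.0
q [-0.78 -0.02  0.41  2.    0.01  1.17 -2.3 ]
[{"rx":0.21,"ry":0.09,"rz":-0.27,"tx":-3,"ty":-1.9,"tz":25,"gripper":0},{"rx":0,"ry":0,"rz":0,"tx":0,"ty":0,"tz":0,"gripper":0},{"rx":0,"ry":0,"rz":0,"tx":0,"ty":0,"tz":0,"gripper":0},{"rx":0,"ry":0,"rz":0,"tx":0,"ty":0,"tz":0,"gripper":0},{"rx":0,"ry":0,"rz":0,"tx":0,"ty":0,"tz":0,"gripper":0}]
```

>>> {"name": "play_rows", "arguments": {
  "moves": [
    {"rx":0,"ry":0,"rz":0,"tx":-1,"ty":-1,"tz":10,"gripper":0},
    {"rx":0,"ry":0,"rz":0,"tx":-1,"ty":-1,"tz":10,"gripper":0},
    {"rx":0,"ry":0,"rz":-0.3,"tx":-1,"ty":0,"tz":6,"gripper":0},
    {"rx":0,"ry":0,"rz":0,"tx":0,"ty":0,"tz":0,"gripper":0},
    {"rx":0,"ry":0,"rz":0,"tx":0,"ty":0,"tz":0,"gripper":0}
  ]
}}

```text
time_s: 13.5
position: [444.9, 144.5, 126.1]
ee_rot: [0.003, 0.985, -0.175, -0.0]
contact_force: [-0.0, -0.5, -0.1]
opening: -0.003
```

```bash
python3 - <<'E'
from h import *; from hp import *
p,_=optics.snapshot("scene"); cv2.imwrite("pics/s4.png",cv2.resize(p[200:380,280:520,::-1],(720,540),interpolation=cv2.INTER_CUBIC))
plan([(pad(t),-110) for t in (0,.1,.2,.3,.4,.5,.55)],vmax=14,grip=0)
E
```

```text
state [444.8 144.5 126.1] phi -110.15 z [-0.002 -0.005 -1.   ] F [-0.1 -0.4 -0.3] t 13.55 op -0.001
q [-0.78  0.01  0.41  2.03  0.    1.11 -2.29]
[{"rx":0.33,"ry":0,"rz":-0.15,"tx":-3.3,"ty":-0.7,"tz":8.5,"gripper":0},{"rx":-0,"ry":0,"rz":0,"tx":-5.2,"ty":0,"tz":11.7,"gripper":0},{"rx":-0,"ry":0,"rz":0,"tx":-4,"ty":0,"tz":12.1,"gripper":0},{"rx":-0,"ry":0,"rz":0,"tx":-2.8,"ty":0,"tz":12.6,"gripper":0},{"rx":-0,"ry":0,"rz":0,"tx":-1.5,"ty":0,"tz":12.7,"gripper":0}]
[{"rx":-0,"ry":0,"rz":0,"tx":-0.2,"ty":0,"tz":12.8,"gripper":0},{"rx":-0,"ry":0,"rz":0,"tx":0.4,"ty":0,"tz":6.4,"gripper":0},{"rx":0,"ry":0,"rz":0,"tx":0,"ty":0,"tz":0,"gripper":0},{"rx":0,"ry":0,"rz":0,"tx":0,"ty":0,"tz":0,"gripper":0},{"rx":0,"ry":0,"rz":0,"tx":0,"ty":0,"tz":0,"gripper":0}]
```

View pics/s4.png

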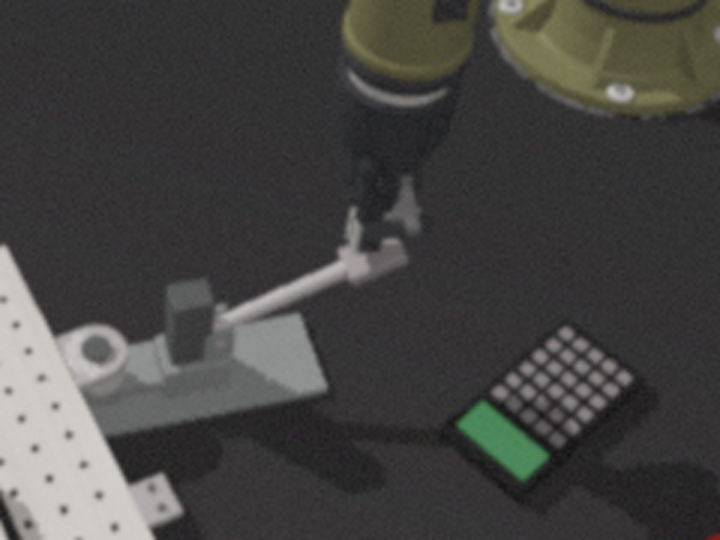

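The closed fingertips are just over the grip at (375,245), slightly to its inner side. I press down along the handle's arc.

>>> {"name": "play_rows", "arguments": {
  "moves": [
    {"rx":0.3,"ry":0,"rz":0,"tx":-6,"ty":-0.5,"tz":5,"gripper":0},
    {"rx":0,"ry":0,"rz":0,"tx":-3,"ty":0,"tz":5,"gripper":0},
    {"rx":0,"ry":0,"rz":0,"tx":-3,"ty":0,"tz":8,"gripper":0},
    {"rx":0,"ry":0,"rz":0,"tx":-3,"ty":0,"tz":8,"gripper":0},
    {"rx":0,"ry":0,"rz":0,"tx":-2,"ty":0,"tz":8,"gripper":0}
  ]
}}

```text
time_s: 14.05
position: [430.4, 151.2, 92.4]
ee_rot: [-0.001, 0.985, -0.175, 0.002]
contact_force: [-1.0, -1.9, 6.3]
opening: 0.003
```

```bash
python3 - <<'E'
from h import *; from hp import *
plan([(pad(t),-110) for t in (.3,.4,.5,.55)],vmax=14,grip=0)
E
```

```text
state [430.4 151.2  92.4] phi -110.19 z [ 0.005  0.002 -1.   ] F [-1.  -1.9  6.3] t 14.05 op 0.003
q [-0.79  0.02  0.4   2.1  -0.01  1.02 -2.31]
[{"rx":-0.2,"ry":-0.24,"rz":-0.2,"tx":0.6,"ty":0.8,"tz":11.1,"gripper":0},{"rx":0,"ry":0,"rz":0,"tx":-1.5,"ty":-0,"tz":12.7,"gripper":0},{"rx":0,"ry":0,"rz":0,"tx":-0.2,"ty":-0,"tz":12.8,"gripper":0},{"rx":0,"ry":0,"rz":0,"tx":0.3,"ty":-0,"tz":6.4,"gripper":0},{"rx":0,"ry":0,"rz":0,"tx":0,"ty":0,"tz":0,"gripper":0}]
```

>>> {"name": "play_rows", "arguments": {
  "moves": [
    {"rx":-0.2,"ry":-0.2,"rz":0,"tx":0,"ty":0.5,"tz":9,"gripper":0},
    {"rx":0,"ry":0,"rz":0,"tx":-1,"ty":0,"tz":9,"gripper":0},
    {"rx":0,"ry":0,"rz":0,"tx":-1,"ty":0,"tz":9,"gripper":0},
    {"rx":0,"ry":0,"rz":0,"tx":0,"ty":0,"tz":9,"gripper":0},
    {"rx":0,"ry":0,"rz":0,"tx":0,"ty":0,"tz":4,"gripper":0}
  ]
}}

```text
time_s: 14.55
position: [427.7, 152.3, 51.4]
ee_rot: [-0.0, 0.985, -0.175, -0.0]
contact_force: [-0.6, -2.0, 7.4]
opening: 0.003
```

```bash
python3 - <<'E'
from h import *; from hp import *
plan([(pad(.55),-110)],vmax=14,grip=0)
E
```

```text
state [427.7 152.3  51.4] phi -110.15 z [ 0.     0.001 -1.   ] F [-0.6 -2.   7.4] t 14.55 op 0.003
q [-0.79  0.08  0.4   2.13 -0.04  0.93 -2.28]
[{"rx":-0.05,"ry":0.01,"rz":-0.15,"tx":2.2,"ty":0.8,"tz":2,"gripper":0},{"rx":0,"ry":0,"rz":0,"tx":0,"ty":0,"tz":0,"gripper":0},{"rx":0,"ry":0,"rz":0,"tx":0,"ty":0,"tz":0,"gripper":0},{"rx":0,"ry":0,"rz":0,"tx":0,"ty":0,"tz":0,"gripper":0},{"rx":0,"ry":0,"rz":0,"tx":0,"ty":0,"tz":0,"gripper":0}]
```

>>> {"name": "play_rows", "arguments": {
  "moves": [
    {"rx":0,"ry":0,"rz":0,"tx":0.5,"ty":0,"tz":2,"gripper":0},
    {"rx":0,"ry":0,"rz":0,"tx":0.5,"ty":0,"tz":1,"gripper":0},
    {"rx":0,"ry":0,"rz":0,"tx":0,"ty":0,"tz":1,"gripper":0},
    {"rx":0,"ry":0,"rz":0,"tx":0,"ty":0,"tz":1,"gripper":0},
    {"rx":0,"ry":0,"rz":0,"tx":0,"ty":0,"tz":1,"gripper":0}
  ]
}}

```text
time_s: 15.05
position: [427.9, 152.3, 49.3]
ee_rot: [-0.0, 0.985, -0.175, -0.002]
contact_force: [-4.4, -3.3, 16.3]
opening: -0.004
```

```bash
cat > lug.py <<'E'
from h import *; from hp import *
p,d=optics.snapshot("scene"); c=optics.get_calibration("scene"); W=cloud(c,d)
c0=np.load("sceneW.npy")
u=int(312);
for n,W_ in (("before",c0),("now",W)):
    r=W_[300:335,295:330].reshape(-1,3); k=(np.hypot(r[:,0]-626,r[:,1]-81)<16)&(r[:,2]>40); print(n,"lug z",np.median(r[k,2]).round(1),k.sum())
m=(np.hypot(W[...,0]-O[0],W[...,1]-O[1])<30)&(abs(W[...,2]-108)<8); print("post top",np.median(W[m],0).round(1),m.sum())
cv2.imwrite("pics/lug_%d.png"%round(readout.read_state()["time_s"]*100),cv2.resize(p[200:380,280:520,::-1],(720,540),interpolation=cv2.INTER_CUBIC))
plan([(pad(.55),-110)],vmax=14,grip=0)
E
python3 lug.py
```

```text
before lug z 63.2 142
now lug z 83.0 165
post top [564.9 105.6 108.3] 166
state [427.9 152.3  49.3] phi -110.17 z [-0.004  0.002 -1.   ] F [-4.2 -1.9 16.1] t 15.1 op -0.004
q [-0.78  0.09  0.4   2.13 -0.05  0.93 -2.28]
[{"rx":-0.01,"ry":0.27,"rz":-0.17,"tx":2,"ty":0.9,"tz":-0.1,"gripper":0},{"rx":0,"ry":0,"rz":0,"tx":0,"ty":0,"tz":0,"gripper":0},{"rx":0,"ry":0,"rz":0,"tx":0,"ty":0,"tz":0,"gripper":0},{"rx":0,"ry":0,"rz":0,"tx":0,"ty":0,"tz":0,"gripper":0},{"rx":0,"ry":0,"rz":0,"tx":0,"ty":0,"tz":0,"gripper":0}]
```

The lug rose 19.8 mm and the handle is at its stop. Now I let it up gently along the arc.

>>> {"name": "play_rows", "arguments": {
  "moves": [
    {"rx":0,"ry":0.2,"rz":0,"tx":0,"ty":0.5,"tz":-10,"gripper":0},
    {"rx":0,"ry":0,"rz":0,"tx":0,"ty":0.5,"tz":-10,"gripper":0},
    {"rx":0,"ry":0,"rz":0,"tx":1,"ty":0,"tz":-10,"gripper":0},
    {"rx":0,"ry":0,"rz":0,"tx":2,"ty":0,"tz":-10,"gripper":0},
    {"rx":0,"ry":0,"rz":0,"tx":3,"ty":0,"tz":-10,"gripper":0}
  ]
}}

```text
time_s: 15.6
position: [433.3, 150.2, 100.8]
ee_rot: [-0.001, 0.985, -0.175, -0.0]
contact_force: [0.5, 0.4, 1.4]
opening: 0.002
```

>>> {"name": "play_rows", "arguments": {
  "moves": [
    {"rx":0,"ry":0,"rz":0,"tx":4,"ty":0,"tz":-10,"gripper":0},
    {"rx":0,"ry":0,"rz":0,"tx":4,"ty":0,"tz":-10,"gripper":0},
    {"rx":0,"ry":0,"rz":0,"tx":2,"ty":0,"tz":-12,"gripper":0},
    {"rx":0,"ry":0,"rz":0,"tx":0,"ty":0,"tz":0,"gripper":0},
    {"rx":0,"ry":0,"rz":0,"tx":0,"ty":0,"tz":0,"gripper":0}
  ]
}}

```text
time_s: 16.1
position: [443.0, 147.1, 134.3]
ee_rot: [-0.001, 0.985, -0.175, -0.001]
contact_force: [0.5, 0.2, -0.2]
opening: -0.0
```

```bash
python3 lug.py; python3 - <<'E'
from h import *; from hp import *
c=optics.get_calibration("wrist"); p,d=optics.snapshot("wrist"); W=cloud(c,d); g=cv2.cvtColor(p,cv2.COLOR_RGB2GRAY)
m=(abs(W[...,2]-108)<8)&(np.hypot(W[...,0]-565,W[...,1]-103)<30); q=np.argwhere(m)[:,::-1]
print("post",len(q),cv2.minAreaRect(np.array([ray(c,a,b,108)[:2] for a,b in q],np.float32)))
m=(abs(W[...,2]-64)<9)&(g<130)&(np.hypot(W[...,0]-627,W[...,1]-81)<18); 
k,l,s,ct=cv2.connectedComponentsWithStats(m.astype(np.uint8))
if k>1: i=1+np.argmax(s[1:,4]); print("disc",s[i],ct[i],ray(c,*ct[i],65).round(1))
E
ls pics
```

```text
before lug z 63.2 142
now lug z 63.1 141
post top [564.9 106.1 108.2] 167
state [443.1 147.1 134.3] phi -110.12 z [-0.001  0.003 -1.   ] F [ 0.5 -0.1  0.5] t 16.15 op 0.004
q [-0.78 -0.01  0.41  2.03 -0.    1.12 -2.3 ]
[{"rx":-0.02,"ry":0.01,"rz":-0.02,"tx":-2,"ty":0.2,"tz":12.1,"gripper":0},{"rx":-0.02,"ry":0.01,"rz":-0.02,"tx":-2,"ty":0.2,"tz":12.1,"gripper":0},{"rx":-0.02,"ry":0.01,"rz":-0.02,"tx":-2,"ty":0.2,"tz":12.1,"gripper":0},{"rx":-0.02,"ry":0.01,"rz":-0.01,"tx":-2,"ty":0.2,"tz":12.2,"gripper":0},{"rx":-0.02,"ry":0.01,"rz":-0.02,"tx":-2,"ty":0.2,"tz":12.1,"gripper":0}]
[{"rx":-0.02,"ry":0.02,"rz":-0.01,"tx":-2,"ty":0.2,"tz":12.2,"gripper":0},{"rx":-0.01,"ry":0.01,"rz":-0.02,"tx":-2,"ty":0.1,"tz":12.1,"gripper":0},{"rx":0,"ry":0,"rz":0,"tx":0,"ty":0,"tz":0,"gripper":0},{"rx":0,"ry":0,"rz":0,"tx":0,"ty":0,"tz":0,"gripper":0},{"rx":0,"ry":0,"rz":0,"tx":0,"ty":0,"tz":0,"gripper":0}]
post 2364 ((554.9396362304688, 105.31714630126953), (24.02536392211914, 16.267475128173828), 69.81878662109375)
crop0.png
lug_1510.png
lug_1615.png
mid1.png
rel2.png
s4.png
scene0.png
top0.png
w1.png
w3.png
```

View pics/lug_1615.png

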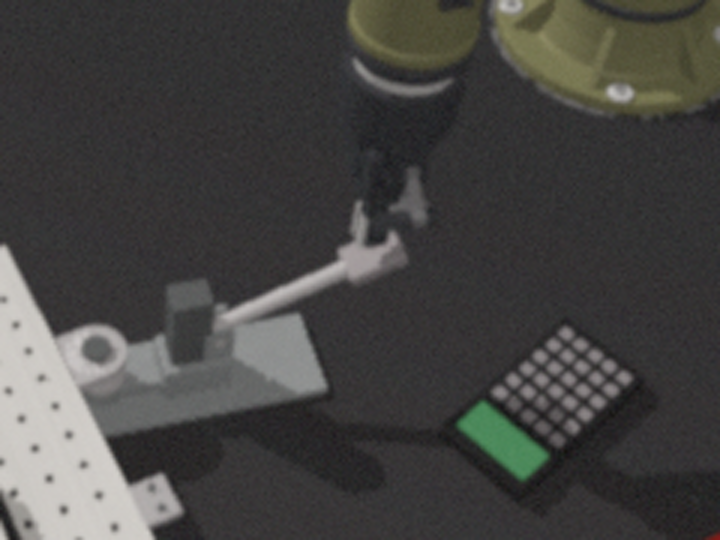

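>>> {"name": "play_rows", "arguments": {
  "moves": [
    {"rx":0,"ry":0,"rz":0,"tx":0,"ty":0,"tz":0,"gripper":0},
    {"rx":0,"ry":0,"rz":0,"tx":0,"ty":0,"tz":4,"gripper":0},
    {"rx":0,"ry":0,"rz":0,"tx":0,"ty":0,"tz":4,"gripper":0},
    {"rx":0,"ry":0,"rz":0,"tx":0,"ty":0,"tz":0,"gripper":0},
    {"rx":0,"ry":0,"rz":0,"tx":0,"ty":0,"tz":0,"gripper":0}
  ]
}}

```text
time_s: 16.7
position: [441.2, 146.7, 123.4]
ee_rot: [0.0, 0.985, -0.174, -0.002]
contact_force: [0.1, 0.0, 0.5]
opening: -0.001
```

The handle is fully up again with its grip at (372,258), the jack hasn't moved and the board is down. Now the second press.

>>> {"name": "play_rows", "arguments": {
  "moves": [
    {"rx":0,"ry":0,"rz":0,"tx":-3,"ty":0,"tz":7,"gripper":0},
    {"rx":0,"ry":0,"rz":0,"tx":-4,"ty":0,"tz":8,"gripper":0},
    {"rx":0,"ry":0,"rz":0,"tx":-3,"ty":0,"tz":8,"gripper":0},
    {"rx":0,"ry":0,"rz":0,"tx":-2,"ty":0,"tz":8,"gripper":0},
    {"rx":0,"ry":0,"rz":0,"tx":-1,"ty":0,"tz":8,"gripper":0}
  ]
}}

```text
time_s: 17.2
position: [429.5, 151.6, 83.8]
ee_rot: [-0.001, 0.985, -0.175, -0.001]
contact_force: [-3.6, -1.2, 6.3]
opening: -0.005
```

>>> {"name": "play_rows", "arguments": {
  "moves": [
    {"rx":0,"ry":0,"rz":0,"tx":0,"ty":0.5,"tz":8,"gripper":0},
    {"rx":0,"ry":0,"rz":0,"tx":0,"ty":0,"tz":8,"gripper":0},
    {"rx":0,"ry":0,"rz":0,"tx":0,"ty":0,"tz":7,"gripper":0},
    {"rx":0,"ry":0,"rz":0,"tx":0,"ty":0,"tz":6,"gripper":0},
    {"rx":0,"ry":0,"rz":0,"tx":0,"ty":0,"tz":2,"gripper":0}
  ]
}}

```text
time_s: 17.7
position: [427.7, 152.2, 51.6]
ee_rot: [-0.001, 0.985, -0.174, -0.002]
contact_force: [0.8, -0.3, 9.0]
opening: -0.0
```

```bash
python3 -c "
from h import *; from hp import *
plan([(pad(.55),-110)],vmax=14,grip=0)"
```

```text
state [427.7 152.2  51.6] phi -110.05 z [-0.003  0.003 -1.   ] F [ 0.8 -0.3  9. ] t 17.7 op -0.0
q [-0.78  0.08  0.4   2.13 -0.05  0.94 -2.28]
[{"rx":-0.09,"ry":0.25,"rz":-0.05,"tx":2.1,"ty":0.8,"tz":2.2,"gripper":0},{"rx":0,"ry":0,"rz":0,"tx":0,"ty":0,"tz":0,"gripper":0},{"rx":0,"ry":0,"rz":0,"tx":0,"ty":0,"tz":0,"gripper":0},{"rx":0,"ry":0,"rz":0,"tx":0,"ty":0,"tz":0,"gripper":0},{"rx":0,"ry":0,"rz":0,"tx":0,"ty":0,"tz":0,"gripper":0}]
```

>>> {"name": "play_rows", "arguments": {
  "moves": [
    {"rx":0,"ry":0,"rz":0,"tx":0,"ty":0,"tz":2,"gripper":0},
    {"rx":0,"ry":0,"rz":0,"tx":0,"ty":0,"tz":1,"gripper":0},
    {"rx":0,"ry":0,"rz":0,"tx":0,"ty":0,"tz":1,"gripper":0},
    {"rx":0,"ry":0,"rz":0,"tx":0,"ty":0,"tz":1,"gripper":0},
    {"rx":0,"ry":0,"rz":0,"tx":0,"ty":0,"tz":1,"gripper":0}
  ]
}}

```text
time_s: 18.2
position: [427.9, 152.3, 49.4]
ee_rot: [-0.001, 0.985, -0.174, -0.003]
contact_force: [-3.9, -2.2, 15.5]
opening: -0.001
```

```bash
python3 lug.py; python3 - <<'E'
from h import *
for i in range(4):
    optics.snapshot("top"); s=readout.read_state(); print(s["time_s"],s["position"].round(2),s["contact_force"].round(1))
c=optics.get_calibration("wrist"); p,d=optics.snapshot("wrist"); W=cloud(c,d); g=cv2.cvtColor(p,cv2.COLOR_RGB2GRAY)
cv2.imwrite("pics/wf.png",cv2.resize(p[:,:,::-1],(480,360)))
E
ls pics
```

```text
before lug z 63.2 142
now lug z 83.5 164
post top [565.1 105.4 108.4] 162
state [427.9 152.2  49.4] phi -110.09 z [-0.005  0.004 -1.   ] F [-4.2 -3.2 15.5] t 18.25 op -0.0
q [-0.78  0.09  0.4   2.13 -0.05  0.93 -2.27]
[{"rx":-0.1,"ry":0.37,"rz":-0.09,"tx":1.9,"ty":0.9,"tz":-0,"gripper":0},{"rx":0,"ry":0,"rz":0,"tx":0,"ty":0,"tz":0,"gripper":0},{"rx":0,"ry":0,"rz":0,"tx":0,"ty":0,"tz":0,"gripper":0},{"rx":0,"ry":0,"rz":0,"tx":0,"ty":0,"tz":0,"gripper":0},{"rx":0,"ry":0,"rz":0,"tx":0,"ty":0,"tz":0,"gripper":0}]
18.3 [427.93 152.25  49.35] [-3.9 -2.6 15.8]
18.35 [427.94 152.28  49.37] [-4.2 -2.8 16.2]
18.4 [427.92 152.24  49.35] [-5.4 -2.1 16.9]
18.45 [427.93 152.24  49.36] [-4.2 -3.4 16.2]
crop0.png
lug_1510.png
lug_1615.png
lug_1825.png
mid1.png
rel2.png
s4.png
scene0.png
top0.png
w1.png
w3.png
wf.png
```

View pics/wf.png

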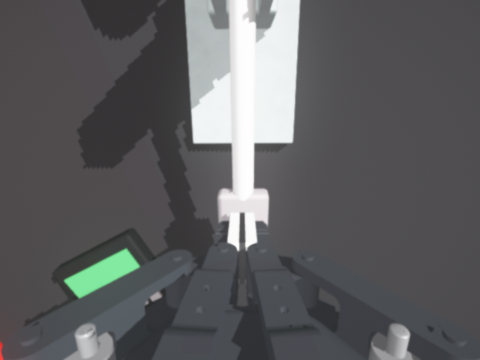

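The fingertips press on the grip at (243,210). The hold is still at 16 N, the lug is up 20 mm, and the jack hasn't moved. Handing in.

```bash
python3 -c "
from workcell import order
print(order.close_job())"
```

```text
the job is handed in; nothing more can be done
None
```

The job is handed in at about 18.5 s of the 67 s allowed, with the robot holding the jack's handle fully down and the board raised. `close_job()` gives no verdict, so the results below are my own last checks.

**Placing:** I gripped the jack by its post, carried it over, slid it in low under the round-ended lug and let go. Before lifting, the wrist camera put the saddle about 2.6 mm from the lift point (limit 11 mm).

**Trial lift:** With the handle at its stop, the lug rose from 63.2 to 83.0 mm. After I let the handle up, the lug read 63.1 mm and the picture showed the handle fully up.

**Final hold:**
- **Lift:** The lug was at 83.5 mm, about 20 mm above rest.
- **Handle:** The tool was at z = 49.4 mm, which matches the handle's stop. It was still to within 0.05 mm and pushing about 16 N.
- **Jack:** The post top was within 1 mm of where it had been after the trial lift.

**Not confirmed:** With the lug over the saddle I couldn't see it directly, so centring under load comes from the post. The wrist re-check of the post after the trial lift was cut off by the picture edge and only confirmed its sideways position. I did not measure the saddle-to-board force, and I did not re-measure where the other things stand, though the arm met no unexpected forces.

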